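# Seat the burner crown of a portable stove and test its spark

### The arm

A 7-joint arm with a two-finger parallel gripper is mounted at the origin on a cart in front of the work surface, level with it; the furniture and walls round the work are solid. World frame = base frame: x ahead of the robot, y to its left, z up, the work surface at z = 0. Lengths are in m, angles in degrees, forces in N, time in s.
With the tool pointing down it reaches from about 0.425 to 0.875 m from the base axis. Payload 4.7 kg.
Tool frame: the origin (TCP) lies between the finger pads; the fingertips stand 8 mm ahead of it and the grasp point (between the pads) lies 11 mm behind it (env.tip_extent is the distance from the TCP to the fingertips, in m); z points along the fingers, y is the line along which they close (so a half turn about z gives the same grasp; the last joint's range is limited). The gripper opens to 87 mm and grips with 3 to 60 N. Pads are 19 mm wide; open, the fingers measure 117 mm over their backs; the gripper's body (75 mm by 190 mm) begins 51 mm behind the grasp point.
Start: joints at [-65.942, 18.392, -4.016, 83.108, 1.295, 78.541, -3.26], TCP at [0.257, 0.597, 0.203] pointing down, gripper open.
Joint ranges: [-163.93, 163.93], [-17.29, 119.83], [-79.2, 71.16], [3.27, 140.29], [-89.18, 269.18], [5.43, 117.66], [-154.24, 154.24]. Speed limits (degrees/s): [147.25, 147.25, 180, 180, 180, 180, 180].

### API

Orientations are given as [roll, pitch, yaw] about the fixed x, y, z axes, in that order (R = Rz(yaw) Ry(pitch) Rx(roll)).
In Python, from cell import sensors, vision, workorder, env gives the robot as it stands.
- The arm moves only by the tool drive_tool, never from a script. Its argument "moves" is a list of rows, each an object of numbers: "x", "y", "z": the shift along the tool's x, y, z in mm; "rx", "ry", "rz": the turn, a rotation vector about the tool's x, y, z in rad; "fingers": the closure, from -1 (fully open) to 1 (shut). In form: [{"x": .., "y": .., "z": .., "rx": .., "ry": .., "rz": .., "fingers": ..}, ...]. A call has 1 to 20 rows; each row is the pose to reach, as a shift and turn from the pose commanded when the call began, along the tool's axes at that moment; what a row does not reach only later rows make up. A row lasts 1/8 s, in which the tool goes at most 62.5 mm and 10.7 degrees, less where a joint would pass 70% of its speed; a pose out of reach is approached as far as the arm can. A call with a gripper value outside its range is refused whole. The fingers move at their own pace and stop on an object; "force" is the grip in N (left out, the last holds). Time passes only in rows, so rows that repeat a pose let the fingers close. It gives the time, the measured TCP pose, the force, the opening and the grip force at its end, in the units of the state.
- sensors.get_obs(): the state, without advancing time (a new reading comes with each control period).
- vision.read_camera(name): name is "scene" or "top" or "wrist"; returns a dict with "image" (384x512x3 uint8, red, green, blue), "fx", "fy", "cx", "cy" (pixels), "R" (3x3) and "t" (3): a world point X has camera coordinates R X + t. Camera axes: x right, y down, z forward; pixel columns grow to the right and rows downward; lengths in m; the calibration is good to about 2 mm. A picture is of the moment at which its call begins. There is no depth.
- workorder.sign_off(): hands the job in; it is judged then, once.
The state is a dict: "time_s": time; "qpos": joint angles; "joint_velocities": joint speeds; "effort": joint torques, N m; "tool_pos": TCP position; "tool_rot": TCP orientation; "force": force on the tool from outside, world axes, zero at the start; "wrist_torque": the same for the moment, N m; "grip_width": finger opening in m; "grasp_force": force on a finger pad.
Only numpy, scipy, OpenCV 4.12 (cv2) and the standard library are available. Lean on these libraries where they do the work, as an engineer would, in place of code of your own. Each camera call takes 0.05 s, during which the arm holds its last target. There are 200 camera calls.

### The job

After washing, the burner crown of the portable gas stove has been stuck back in turned the wrong way, so that it stands up on the white spark electrode. With a fingertip turn it until the notch in its rim is over the electrode, press it straight down until it is fully home, and only then push the igniter button right in and let it go, to test the spark. Do not pull the crown up, do not force it down on the brittle electrode, and leave everything else where it stands.

Things in the scene. Friction and masses are not known exactly. Their poses are not given: they have to be found in the camera images.
- stove: Portable one-burner gas stove, grey, fixed, 250 (x) x 330 (y) mm, origin at the centre of its underside, front to its -x, z up. Left (+y): burner in a dark drip tray (61 mm high); four thin pan supports on the diagonals round it, 67 to 114 mm from its axis, tops 122 mm above the underside. Right: canister cover, 96 mm wide, 90 mm high, with the igniter button.
- burner_seat (a point): Centre of the burner cup's rim (the crown's seat), on the burner axis, 80 mm above the stove's underside; axes as the stove's. The cup is 70 mm across.
- crown: Cast-aluminium burner crown: disc 92 mm across, 5 mm thick, low teeth round the rim (to 8 mm). Origin: centre of the disc's underside; z up. On top, three upright radial ribs at 0, 120 and 240 degrees from its +x, 6 mm wide, from the boss to 41 mm from the centre, tops 23 mm above the underside. It turns level, either way, by about 1 N sideways on a rib, and stays where it is left.
- crown_notch (a point): Middle of the notch in the crown's rim, 43 mm from the centre on the crown's -x side (midway between two ribs), level with the underside. The notch is 13 mm wide, open at the rim, reaching in to 35 mm from the centre, so the 6 mm electrode enters with 3.5 mm to spare on each side (4.5 degrees of turn).
- crown_top (a point): Centre of the flat top of the crown's boss, 23 mm across, 24 mm above the crown's underside: where to press.
- crown_stem (a joint): Height of the crown's underside over its seat: 0 when fully home, 0.0085 to 0.0105 m at the start. The crown's brass stem has a snug seal in the burner's throat, so it stays at any height; a straight push of about 7 N slides it down, when the notch is over the electrode. Otherwise the electrode stops it at 0.006 to 0.008 m.
- electrode: Spark electrode: upright white ceramic pin, 6 mm thick with a tapered tip, fixed 43 mm in front (stove's -x) of the burner axis. Its rear half is under the crown's rim; a steel foot with a screw leads outward from it. Brittle: 30 N from the crown breaks it. Origin at its foot, 18.5 mm below the seat.
- electrode_tip (a point): Top of the electrode pin, 8 mm above the burner seat.
- igniter_top (a point): Centre of the top of the igniter button, a round black button 24 mm across in a dark steel collar on top of the canister cover, pushed straight down.
- spice_jar: Spice jar, 41 mm across, 105 mm high, loose, beside the stove on its left; a bystander. Origin at its underside, z up.
- salt_shaker: Salt shaker, 44 mm across, 90 mm high, loose, beside the stove on its left; a bystander. Origin at its underside, z up.
- cola_bottle: Brown drink bottle with a red cap, 65 mm across, 225 mm high, loose, at the right; a bystander. Origin at its underside, z up.
- mug: White mug, 94 mm high, loose, on the left near the worktop's front edge; a bystander. Origin at its underside, z up.
- igniter (a joint): Igniter push button: 0 when out, grows to 0.006 m when pushed right in; springs back. About 5 N to push it fully in.

How it is judged (in metres and radians):
On the way, in this order (a step that is already met when the one before it is completed fails the run):
1. the crown's notch is round the electrode and the crown is fully home (horizontal distance between crown_notch and electrode_tip below 0.006 m and value of joint crown_stem below 0.0018 m), for 0.2 s.
2. then the igniter button is pushed right in (value of joint igniter above 0.0045 m), for 0.05 s.
At the end, for the whole second after the job is handed in: The crown's notch lies round the electrode (notch point within 6 mm of the pin, seen from above) and its underside is within 1.8 mm of its seat; the igniter button, pushed in by at least 4.5 of its 6 mm after that, is out again (within 1.5 mm) (all of step 1 and value of joint igniter below 0.0015 m); the robot touches nothing.
It fails at once if the crown is pulled up (value of joint crown_stem above 0.015 m).
It fails at once if the crown is forced against the brittle electrode with more than 30 N (contact force between crown and electrode above 30 N).
It fails at once if the igniter is pushed in before the crown is home (value of joint each of igniter, crown_stem above 0.003 m).
It fails at once if a bystander is shoved or knocked over (distance of any of spice_jar, salt_shaker, cola_bottle, mug from where it was at the start of the episode above 0.03 m or angle between any of spice_jar, salt_shaker, cola_bottle, mug's own z axis and vertical above 0.4 rad).
It also fails if it takes over 58 s, if anything falls off the work surface, if the arm or the gripper's body presses on something with over 40 N, if the wrist force passes 120 N, or if a joint passes its speed limit or range.

## Working session

There is one attempt and no reset: what is moved stays moved. The work goes in short steps, Python scripts to look and compute and a tool call to move; the robot and the scene stay as the last step left them, time stands still between calls to the robot, and variables do not carry over. Pictures are saved under pics/ and viewed, at most 10 in all, crops included, and the job is handed in when it is done.

Besides the shell and the picture viewer there is one more tool, called after "Request:" by a JSON object that holds its "op" and its "data", one argument or row to a line. drive_tool: Moves the arm, as the interface text tells. Its arguments: {"type":"object","properties":{"moves":{"type":"array"},"force":{"type":"number"}},"required":["moves"]}

```bash
mkdir -p pics; cat > h.py <<'E'
import numpy as np, cv2, pickle
from cell import sensors, vision, workorder, env
def snap(name,tag):
    d=vision.read_camera(name); pickle.dump(d,open(f'pics/{tag}.pkl','wb')); cv2.imwrite(f'pics/{tag}.png',d['image'][:,:,::-1]); return d
def load(tag): return pickle.load(open(f'pics/{tag}.pkl','rb'))
def proj(d,X):
    c=np.asarray(d['R'])@np.asarray(X,float)+np.asarray(d['t']); return np.array([d['fx']*c[0]/c[2]+d['cx'],d['fy']*c[1]/c[2]+d['cy']])
def ray(d,p):
    R=np.asarray(d['R']);o=-R.T@np.asarray(d['t']);v=R.T@np.array([(p[0]-d['cx'])/d['fx'],(p[1]-d['cy'])/d['fy'],1]);return o,v/np.linalg.norm(v)
def atz(d,p,z):
    o,v=ray(d,p);return o+v*(z-o[2])/v[2]
def tri(*dp):
    A=np.zeros((3,3));b=np.zeros(3);rs=[ray(d,p) for d,p in dp]
    for o,v in rs:
        P=np.eye(3)-np.outer(v,v);A+=P;b+=P@o
    X=np.linalg.solve(A,b);return X,[np.linalg.norm((np.eye(3)-np.outer(v,v))@(X-o)) for o,v in rs]
def crop(tag,x0,y0,x1,y1,k,out):
    im=cv2.imread(f'pics/{tag}.png')[y0:y1,x0:x1]; cv2.imwrite(f'pics/{out}.png',cv2.resize(im,None,fx=k,fy=k,interpolation=cv2.INTER_CUBIC))
E
python3 - <<'E'
from h import *
for n in('scene','top'):
    d=snap(n,n+'0'); print(n,-np.asarray(d['R']).T@d['t'],d['fx'])
cv2.imwrite('pics/both.png',np.hstack([cv2.resize(cv2.imread(f'pics/{n}0.png'),(400,300)) for n in('scene','top')]))
print(sensors.get_obs(),env.tip_extent)
E
```

```text
scene [ 0.07926862 -0.60926548  0.96021754] 360.2305312076781
top [0.50457921 0.00518267 1.02450686] 377.24750758892986
{'time_s': 0.1, 'qpos': array([-65.9390611 ,  18.43443604,  -4.01548921,  83.16689811,
         1.29502185,  78.54174927,  -3.26094737]), 'joint_velocities': array([ 0.07049126, -0.01657164,  0.11743679, -0.1319129 , -0.00319432,
        0.0055918 , -0.04938565]), 'effort': array([-9.97861971e-04, -4.92576849e+01, -4.06092340e-01, -3.13399279e+01,
       -6.40297076e-02,  3.95085791e-02,  8.31348711e-05]), 'tool_pos': array([0.25645543, 0.59669593, 0.20158407]), 'tool_rot': array([-1.79902149e+02,  5.50085620e-03,  1.56747655e+02]), 'force': array([-0.79571223,  0.65262789, -0.572428  ]), 'wrist_torque': array([0.00854276, 0.02983574, 0.04382079]), 'grasp_force': 0.0, 'grip_width': 0.0868579980845286} 0.008
```

View pics/top0.png

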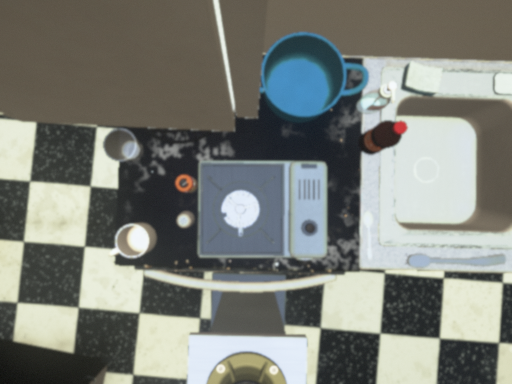

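View pics/scene0.png

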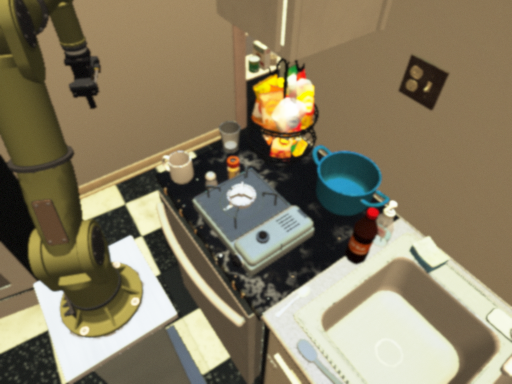

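Top view: the stove spans (198,160)–(327,258), with the crown at about (240,210) and the button at about (309,228). The scene view shows the same stove, with the crown at (240,195) and the button at (263,236). I'll enlarge both.

```bash
python3 - <<'E'
from h import *
crop('top0',190,155,335,263,5.5,'c_top')
d=load('top0')
for p,z in(((240,210),.1),((309,228),.095),((198,258),.06),((327,258),.09),((198,160),.06),((290,258),.061)): print(p,atz(d,p,z).round(4))
E
```

```text
(240, 210) [0.4882 0.0292 0.1   ]
(309, 228) [ 0.4488 -0.1418  0.095 ]
(198, 258) [0.3629 0.1329 0.06  ]
(327, 258) [ 0.3759 -0.189   0.09  ]
(198, 160) [0.6122 0.1415 0.06  ]
(290, 258) [ 0.3693 -0.1006  0.061 ]
```

View pics/c_top.png

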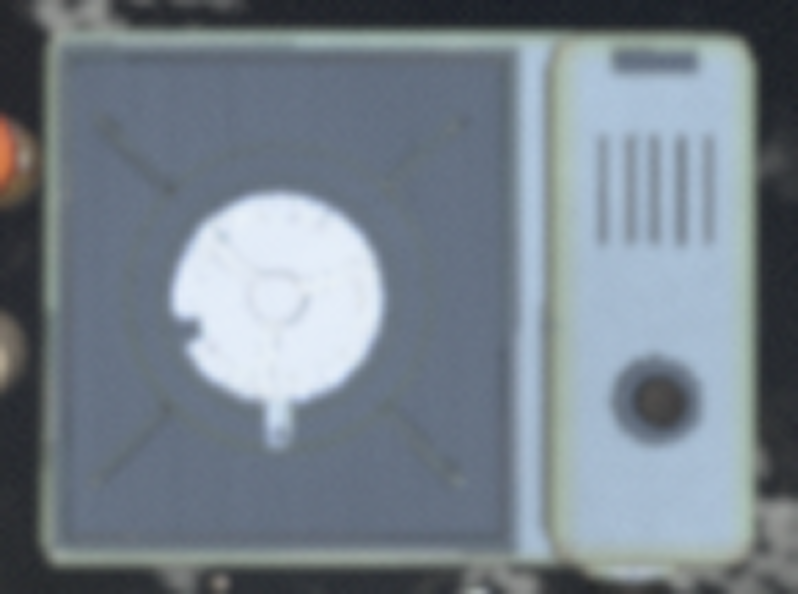

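```bash
cat >> h.py <<'E'
from scipy.spatial.transform import Rotation as Ro
def pose():
    o=sensors.get_obs(); return np.array(o['tool_pos']),Ro.from_euler('xyz',o['tool_rot'],degrees=True),o
def rows(targets):  # (x,y,z,yaw) world -> tool-frame rows
    p,R,o=pose()
    for t in targets:
        s=R.inv().apply(np.array(t[:3])-p)*1000; rv=(R.inv()*Ro.from_euler('xyz',[180,0,t[3]],degrees=True)).as_rotvec()
        print(dict(x=round(s[0],1),y=round(s[1],1),z=round(s[2],1),rx=round(rv[0],4),ry=round(rv[1],4),rz=round(rv[2],4)))
E
python3 - <<'E'
from h import *
d=snap('wrist','w0');p,R,o=pose()
c=-np.asarray(d['R']).T@d['t'];print('cam in tool',R.inv().apply(c-p),'axis',R.inv().apply(np.asarray(d['R'])[2]),d['fx'])
rows([(.256,.597,.30,156.7),(.48,.02,.30,55),(.48,.02,.30,19)])
E
```

```text
cam in tool [ 0.06859266  0.00084093 -0.1829356 ] axis [-2.50265011e-01 -4.09121360e-04  9.68177286e-01] 292.4355003003742
{'x': np.float64(0.5), 'y': np.float64(-0.1), 'z': np.float64(-98.3), 'rx': np.float64(-0.0014), 'ry': np.float64(0.0001), 'rz': np.float64(0.0009)}
{'x': np.float64(-433.1), 'y': np.float64(-441.9), 'z': np.float64(-97.6), 'rx': np.float64(-0.001), 'ry': np.float64(0.0013), 'rz': np.float64(1.7759)}
{'x': np.float64(-433.1), 'y': np.float64(-441.9), 'z': np.float64(-97.6), 'rx': np.float64(-0.0006), 'ry': np.float64(0.0018), 'rz': np.float64(2.4042)}
```

Request:
{"op": "drive_tool", "data": {
  "moves": [
    {"z":-60,"fingers":1},
    {"x":-60,"y":-60,"z":-90,"rz":0.17,"fingers":1},
    {"x":-100,"y":-100,"z":-90,"rz":0.35,"fingers":1},
    {"x":-145,"y":-145,"z":-90,"rz":0.53,"fingers":1},
    {"x":-190,"y":-190,"z":-90,"rz":0.71,"fingers":1},
    {"x":-230,"y":-230,"z":-90,"rz":0.89,"fingers":1},
    {"x":-270,"y":-270,"z":-90,"rz":1.07,"fingers":1},
    {"x":-310,"y":-310,"z":-90,"rz":1.25,"fingers":1},
    {"x":-350,"y":-350,"z":-80,"rz":1.43,"fingers":1},
    {"x":-390,"y":-380,"z":-70,"rz":1.61,"fingers":1},
    {"x":-420,"y":-400,"z":-60,"rz":1.79,"fingers":1},
    {"x":-445,"y":-423,"z":-50,"rz":1.97,"fingers":1},
    {"x":-445,"y":-423,"z":-38,"rz":2.15,"fingers":1},
    {"x":-445,"y":-423,"z":-38,"rz":2.33,"fingers":1},
    {"x":-445,"y":-423,"z":-38,"rz":2.404,"fingers":1},
    {"x":-445,"y":-423,"z":-38,"rz":2.404,"fingers":1},
    {"x":-445,"y":-423,"z":-38,"rz":2.404,"fingers":1}
  ]
}}

```text
invalid input at $.moves[0]: expected keys x, y, z, rx, ry, rz, fingers
```

```bash
python3 - <<'E'
from h import *
p,R,o=pose();print(p,o['tool_rot'],o['grip_width'],o['force'],o['time_s'])
d=snap('wrist','w1')
for X in((.488,.029,.11),(.449,-.142,.095)):print(proj(d,X))
crop('w1',0,0,512,384,1.5,'w1b')
E
```

```text
[0.25646558 0.59679586 0.20171624] [-1.79918204e+02  5.01843371e-03  1.56752014e+02] 0.0869017739529217 [ 0.56506627  0.33682172 -0.41271881] 0.15
[-64.70334294 503.01623506]
[-168.46558742  504.77753694]
```

View pics/w1b.png

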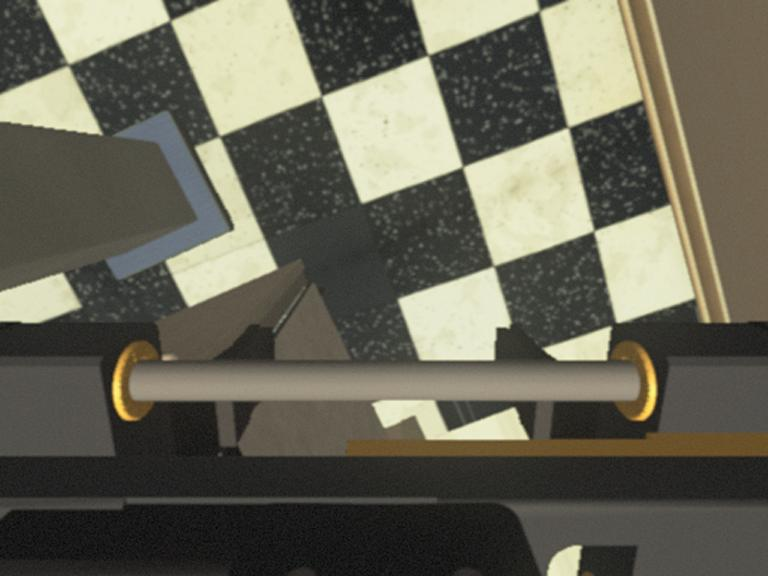

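The move was refused because every row needs all the keys. The picture shows only the floor, with the gripper covering rows below about 215 in the full image.

Request:
{"op": "drive_tool", "data": {
  "moves": [
    {"x":0,"y":0,"z":-60,"rx":0,"ry":0,"rz":0,"fingers":1},
    {"x":-60,"y":-60,"z":-90,"rx":0,"ry":0,"rz":0.17,"fingers":1},
    {"x":-100,"y":-100,"z":-90,"rx":0,"ry":0,"rz":0.35,"fingers":1},
    {"x":-145,"y":-145,"z":-90,"rx":0,"ry":0,"rz":0.53,"fingers":1},
    {"x":-190,"y":-190,"z":-90,"rx":0,"ry":0,"rz":0.71,"fingers":1},
    {"x":-230,"y":-230,"z":-90,"rx":0,"ry":0,"rz":0.89,"fingers":1},
    {"x":-270,"y":-270,"z":-90,"rx":0,"ry":0,"rz":1.07,"fingers":1},
    {"x":-310,"y":-310,"z":-90,"rx":0,"ry":0,"rz":1.25,"fingers":1},
    {"x":-350,"y":-350,"z":-80,"rx":0,"ry":0,"rz":1.43,"fingers":1},
    {"x":-380,"y":-390,"z":-70,"rx":0,"ry":0,"rz":1.61,"fingers":1},
    {"x":-400,"y":-420,"z":-60,"rx":0,"ry":0,"rz":1.79,"fingers":1},
    {"x":-419,"y":-447,"z":-50,"rx":0,"ry":0,"rz":1.97,"fingers":1},
    {"x":-419,"y":-447,"z":-38,"rx":0,"ry":0,"rz":2.15,"fingers":1},
    {"x":-419,"y":-447,"z":-38,"rx":0,"ry":0,"rz":2.33,"fingers":1},
    {"x":-419,"y":-447,"z":-38,"rx":0,"ry":0,"rz":2.404,"fingers":1},
    {"x":-419,"y":-447,"z":-38,"rx":0,"ry":0,"rz":2.404,"fingers":1},
    {"x":-419,"y":-447,"z":-38,"rx":0,"ry":0,"rz":2.404,"fingers":1}
  ]
}}

```text
time_s: 2.33
tool_pos: [0.4651, 0.0212, 0.2406]
tool_rot: [-180.0, -0.0, 19.1]
force: [-0.3, 0.1, -0.2]
grip_width: 0.0003
grasp_force: 0.0
```

```bash
python3 - <<'E'
from h import *
p,R,o=pose();print(p,o['tool_rot'],o['grip_width'],o['force'],o['time_s'])
d=snap('wrist','w1')
for X in((.488,.029,.11),(.449,-.142,.095)):print(proj(d,X))
crop('w1',0,0,512,384,1.5,'w1b')
E
```

```text
[0.46508319 0.02115646 0.24055591] [-1.79993252e+02 -4.92830231e-03  1.90894610e+01] 0.00029964974154543273 [-0.29466185  0.0731974  -0.24087579] 2.325
[256.82962527 157.1527237 ]
[380.19411166 232.13751071]
```

View pics/w1b.png

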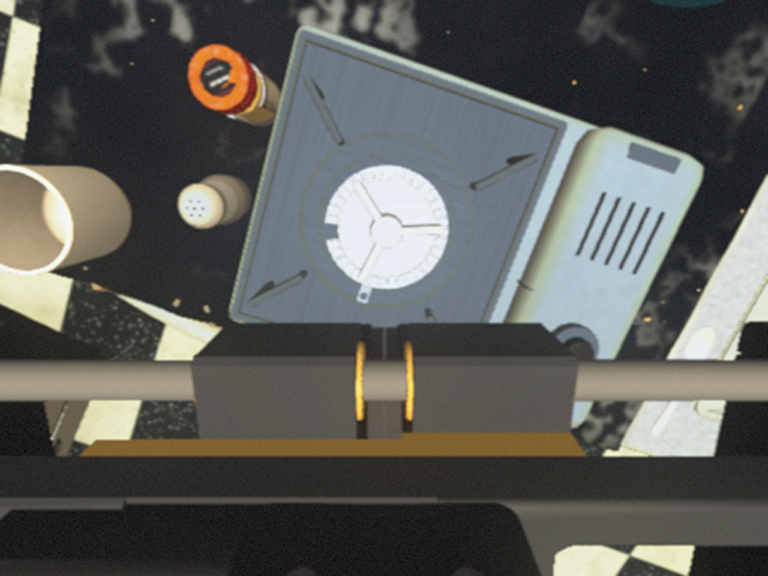

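The wrist view (1.5x) shows the boss at (386,231), the notch at (331,229), rib ends at (441,226) and (358,182), and the electrode foot at (363,296). I'll enlarge the crown.

```bash
python3 - <<'E'
from h import *
crop('w1',205,100,310,206,5.6,'w1c')
d=load('w1');t=load('top0')
for a,b in(((257.3,154),(240.2,209.0)),):print(tri((d,a),(t,b)))
E
```

```text
(array([0.49055114, 0.02898994, 0.1017843 ]), [np.float64(0.0003158987031405306), np.float64(0.00031589870314053533)])
```

View pics/w1c.png

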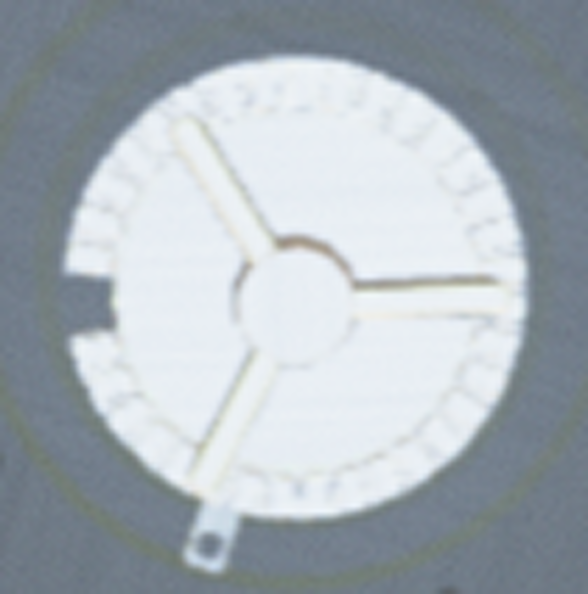

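```bash
python3 - <<'E'
from h import *
d=load('w1');t=load('top0')
f=lambda u,v:(205+u/5.6-.4,100+v/5.6-.4)
g=lambda u,v:(190+u/5.5-.4,155+v/5.5-.4)
b=f(297,304)
print('tri boss',tri((d,b),(t,g(276,297))))
print('boss w',atz(d,b,.114),'boss t',atz(t,g(276,297),.114))
print('disc w',atz(d,f(296,288),.098),'disc t',atz(t,g(278,298),.098))
c=atz(d,b,.114)[:2]
ang=lambda p:np.degrees(np.arctan2(*(p[:2]-c)[::-1]))
for n,uv,z in(('notch',(88,303),.095),('ribR',(500,298),.113),('ribUL',(185,122),.113),('ribL',(205,487),.113),('foot',(210,545),.063)):
    p=atz(d,f(*uv),z);print(n,p.round(4),ang(p).round(1),np.linalg.norm(p[:2]-c).round(4))
# stove yaw from top edges
A=atz(t,g(50,555),.061);B=atz(t,g(52,40),.061);print('yaw',np.degrees(np.arctan2(*(B-A)[:2][::-1])),A,B)
C=atz(t,g(752,555),.09);print(C,'front edge yaw',np.degrees(np.arctan2(C[0]-A[0],-(C[1]-A[1]))))
# button: top and wrist
print('button t',atz(t,g(658,401),.096))
E
```

```text
tri boss (array([0.49184141, 0.02947072, 0.11212756]), [np.float64(3.9381401203072976e-05), np.float64(3.938140120309866e-05)])
boss w [0.49209062 0.02952824 0.114     ] boss t [0.49184507 0.02945314 0.114     ]
disc w [0.49309092 0.02999324 0.098     ] disc t [0.49120215 0.02897515 0.098     ]
notch [0.4762 0.0683 0.095 ] 112.2 0.0419
ribR [ 0.5056 -0.0065  0.113 ] -69.4 0.0385
ribUL [0.517  0.0601 0.113 ] 50.8 0.0394
ribL [0.4523 0.0347 0.113 ] 172.6 0.0401
foot [0.4273 0.0278 0.063 ] -178.4 0.0648
yaw 1.7585180644521317 [0.36935157 0.13124048 0.061     ] [0.60732748 0.13854672 0.061     ]
[ 0.38195494 -0.18722089  0.09      ] front edge yaw 2.2663447095017664
button t [ 0.45011736 -0.14223092  0.096     ]
```

```bash
cat >> h.py <<'E'
def crown(h,r,t,z,c=(.492,.0295)):
    a=np.radians(h);return (c[0]+r*np.cos(a)-t*np.sin(a),c[1]+r*np.sin(a)+t*np.cos(a),z,h+90)
E
python3 - <<'E'
from h import *
rows([crown(-68.7,.029,-.022,.16),crown(-68.7,.029,-.022,.111)])
rows([crown(-68.7,.029,-.0125,.111)]+[crown(h,.029,-.0125,.111) for h in range(-64,0,6)]+[crown(-3,.029,-.0125,.111)])
E
```

```text
{'x': np.float64(7.3), 'y': np.float64(30.7), 'z': np.float64(80.6), 'rx': np.float64(-0.0001), 'ry': np.float64(-0.0001), 'rz': np.float64(-0.0389)}
{'x': np.float64(7.3), 'y': np.float64(30.7), 'z': np.float64(129.6), 'rx': np.float64(-0.0001), 'ry': np.float64(-0.0001), 'rz': np.float64(-0.0389)}
{'x': np.float64(16.8), 'y': np.float64(30.4), 'z': np.float64(129.6), 'rx': np.float64(-0.0001), 'ry': np.float64(-0.0001), 'rz': np.float64(-0.0389)}
{'x': np.float64(19.2), 'y': np.float64(31.2), 'z': np.float64(129.6), 'rx': np.float64(-0.0001), 'ry': np.float64(-0.0001), 'rz': np.float64(-0.1209)}
{'x': np.float64(22.4), 'y': np.float64(32.0), 'z': np.float64(129.6), 'rx': np.float64(-0.0001), 'ry': np.float64(-0.0001), 'rz': np.float64(-0.2256)}
{'x': np.float64(25.7), 'y': np.float64(32.4), 'z': np.float64(129.6), 'rx': np.float64(-0.0001), 'ry': np.float64(-0.0001), 'rz': np.float64(-0.3303)}
{'x': np.float64(29.0), 'y': np.float64(32.5), 'z': np.float64(129.6), 'rx': np.float64(-0.0001), 'ry': np.float64(-0.0001), 'rz': np.float64(-0.4351)}
{'x': np.float64(32.3), 'y': np.float64
[... 461 characters left out ...]
), 'z': np.float64(129.6), 'rx': np.float64(-0.0), 'ry': np.float64(-0.0001), 'rz': np.float64(-0.8539)}
{'x': np.float64(44.7), 'y': np.float64(27.8), 'z': np.float64(129.6), 'rx': np.float64(-0.0), 'ry': np.float64(-0.0001), 'rz': np.float64(-0.9587)}
{'x': np.float64(47.4), 'y': np.float64(25.9), 'z': np.float64(129.6), 'rx': np.float64(-0.0), 'ry': np.float64(-0.0001), 'rz': np.float64(-1.0634)}
{'x': np.float64(49.9), 'y': np.float64(23.8), 'z': np.float64(129.6), 'rx': np.float64(-0.0), 'ry': np.float64(-0.0001), 'rz': np.float64(-1.1681)}
{'x': np.float64(50.3), 'y': np.float64(23.4), 'z': np.float64(129.6), 'rx': np.float64(-0.0), 'ry': np.float64(-0.0001), 'rz': np.float64(-1.1855)}
```

Request:
{"op": "drive_tool", "data": {
  "moves": [
    {"x":7.3,"y":30.7,"z":20,"rx":0,"ry":0,"rz":-0.039,"fingers":1},
    {"x":7.3,"y":30.7,"z":50,"rx":0,"ry":0,"rz":-0.039,"fingers":1},
    {"x":7.3,"y":30.7,"z":80,"rx":0,"ry":0,"rz":-0.039,"fingers":1},
    {"x":7.3,"y":30.7,"z":100,"rx":0,"ry":0,"rz":-0.039,"fingers":1},
    {"x":7.3,"y":30.7,"z":115,"rx":0,"ry":0,"rz":-0.039,"fingers":1},
    {"x":7.3,"y":30.7,"z":125,"rx":0,"ry":0,"rz":-0.039,"fingers":1},
    {"x":7.3,"y":30.7,"z":129.5,"rx":0,"ry":0,"rz":-0.039,"fingers":1},
    {"x":7.3,"y":30.7,"z":129.5,"rx":0,"ry":0,"rz":-0.039,"fingers":1}
  ]
}}

```text
time_s: 3.38
tool_pos: [0.4822, -0.0055, 0.1113]
tool_rot: [180.0, -0.0, 21.3]
force: [0.1, -0.7, -0.2]
grip_width: 0.0007
grasp_force: 0.0
```

```bash
python3 - <<'E' | sed 's/np.float64//g'
from h import *
rows([crown(-68.7,.029,-.0125,.111)]+[crown(h,.029,-.0125,.111) for h in range(-62,-3,6)]+[crown(-3,.029,-.0125,.111)])
E
```

```text
{'x': (9.3), 'y': (-0.1), 'z': (0.3), 'rx': (0.0), 'ry': (-0.0003), 'rz': (-0.0009)}
{'x': (12.8), 'y': (1.2), 'z': (0.3), 'rx': (0.0001), 'ry': (-0.0003), 'rz': (-0.1178)}
{'x': (16.0), 'y': (2.0), 'z': (0.3), 'rx': (0.0001), 'ry': (-0.0003), 'rz': (-0.2225)}
{'x': (19.3), 'y': (2.4), 'z': (0.3), 'rx': (0.0001), 'ry': (-0.0003), 'rz': (-0.3272)}
{'x': (22.6), 'y': (2.5), 'z': (0.3), 'rx': (0.0001), 'ry': (-0.0003), 'rz': (-0.432)}
{'x': (25.9), 'y': (2.2), 'z': (0.3), 'rx': (0.0001), 'ry': (-0.0003), 'rz': (-0.5367)}
{'x': (29.1), 'y': (1.6), 'z': (0.3), 'rx': (0.0002), 'ry': (-0.0003), 'rz': (-0.6414)}
{'x': (32.3), 'y': (0.7), 'z': (0.3), 'rx': (0.0002), 'ry': (-0.0003), 'rz': (-0.7461)}
{'x': (35.3), 'y': (-0.6), 'z': (0.3), 'rx': (0.0002), 'ry': (-0.0003), 'rz': (-0.8508)}
{'x': (38.2), 'y': (-2.1), 'z': (0.3), 'rx': (0.0002), 'ry': (-0.0003), 'rz': (-0.9556)}
{'x': (41.0), 'y': (-4.0), 'z': (0.3), 'rx': (0.0002), 'ry': (-0.0003), 'rz': (-1.0603)}
{'x': (43.1), 'y': (-5.8), 'z': (0.3), 'rx': (0.0002), 'ry': (-0.0003), 'rz': (-1.1475)}
```

Request:
{"op": "drive_tool", "data": {
  "moves": [
    {"x":5,"y":0,"z":0,"rx":0,"ry":0,"rz":0,"fingers":1},
    {"x":9.3,"y":0,"z":0,"rx":0,"ry":0,"rz":0,"fingers":1},
    {"x":12.8,"y":1.2,"z":0,"rx":0,"ry":0,"rz":-0.118,"fingers":1},
    {"x":16.0,"y":2.0,"z":0,"rx":0,"ry":0,"rz":-0.222,"fingers":1},
    {"x":19.3,"y":2.4,"z":0,"rx":0,"ry":0,"rz":-0.327,"fingers":1},
    {"x":22.6,"y":2.5,"z":0,"rx":0,"ry":0,"rz":-0.432,"fingers":1},
    {"x":25.9,"y":2.2,"z":0,"rx":0,"ry":0,"rz":-0.537,"fingers":1},
    {"x":29.1,"y":1.6,"z":0,"rx":0,"ry":0,"rz":-0.641,"fingers":1},
    {"x":32.3,"y":0.7,"z":0,"rx":0,"ry":0,"rz":-0.746,"fingers":1},
    {"x":35.3,"y":-0.6,"z":0,"rx":0,"ry":0,"rz":-0.851,"fingers":1},
    {"x":38.2,"y":-2.1,"z":0,"rx":0,"ry":0,"rz":-0.956,"fingers":1},
    {"x":41.0,"y":-4.0,"z":0,"rx":0,"ry":0,"rz":-1.06,"fingers":1},
    {"x":43.1,"y":-5.8,"z":0,"rx":0,"ry":0,"rz":-1.147,"fingers":1},
    {"x":43.1,"y":-5.8,"z":0,"rx":0,"ry":0,"rz":-1.147,"fingers":1}
  ]
}}

```text
time_s: 5.12
tool_pos: [0.5206, 0.0159, 0.1112]
tool_rot: [180.0, -0.0, 86.9]
force: [0.8, -0.1, 0.9]
grip_width: 0.0005
grasp_force: 0.0
```

```bash
python3 - <<'E' | sed 's/np.float64//g'
from h import *
p,R,o=pose();print(p,o['tool_rot'],o['force'])
# back off from rib, lift, then view with crown at tool x=+25 (yaw 87)
rows([crown(-3,.029,-.018,.111),crown(-3,.029,-.018,.18),crown(-3,0,-.03,.24)])
E
```

```text
[0.52056885 0.01586321 0.11122038] [ 1.79974664e+02 -6.51184154e-03  8.69407239e+01] [ 0.8289348  -0.13667926  0.94116279]
{'x': (-5.9), 'y': (-0.2), 'z': (0.2), 'rx': (0.0004), 'ry': (-0.0001), 'rz': (-0.001)}
{'x': (-5.9), 'y': (-0.2), 'z': (-68.8), 'rx': (0.0004), 'ry': (-0.0001), 'rz': (-0.001)}
{'x': (-17.9), 'y': (-29.2), 'z': (-128.8), 'rx': (0.0004), 'ry': (-0.0001), 'rz': (-0.001)}
```

Request:
{"op": "drive_tool", "data": {
  "moves": [
    {"x":-6,"y":0,"z":0,"rx":0,"ry":0,"rz":0,"fingers":1},
    {"x":-6,"y":0,"z":-30,"rx":0,"ry":0,"rz":0,"fingers":1},
    {"x":-6,"y":0,"z":-70,"rx":0,"ry":0,"rz":0,"fingers":1},
    {"x":-18,"y":-29,"z":-105,"rx":0,"ry":0,"rz":0,"fingers":1},
    {"x":-18,"y":-29,"z":-105,"rx":0,"ry":0,"rz":0,"fingers":1},
    {"x":-18,"y":-29,"z":-105,"rx":0,"ry":0,"rz":0,"fingers":1}
  ]
}}

```text
time_s: 5.88
tool_pos: [0.4902, -0.0011, 0.2157]
tool_rot: [180.0, -0.0, 86.9]
force: [0.6, 0.7, -0.3]
grip_width: 0.0004
grasp_force: 0.0
```

```bash
python3 - <<'E'
from h import *
p,R,o=pose();print(p,o['tool_rot'],o['time_s'])
d=snap('wrist','w2');u,v=proj(d,(.492,.0295,.1)).round().astype(int);u,v=int(u),int(v);print(u,v)
crop('w2',u-64,max(v-60,0),u+64,max(v-60,0)+110,5.0,'w2c')
E
```

```text
[ 0.49015559 -0.00106363  0.2157036 ] [ 1.79993232e+02 -2.94532982e-02  8.69108749e+01] 5.875
256 154
```

View pics/w2c.png

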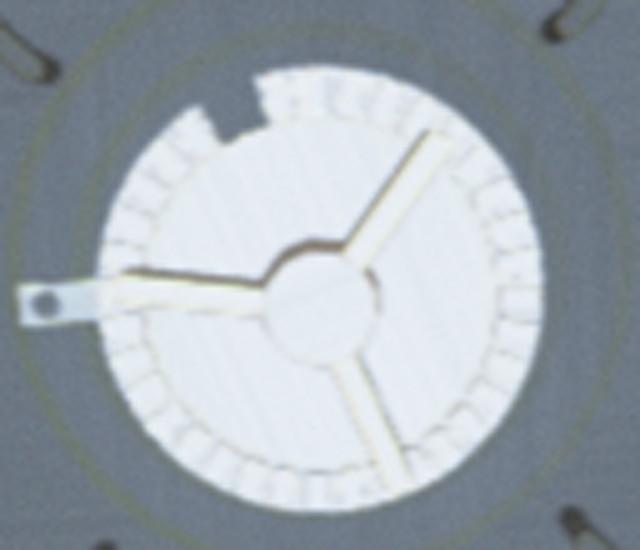

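The crown has hardly turned: the notch at (235,110) in the crop is still at about 112°. The fingertip probably passed over the rib, so I'll remeasure the heights.

```bash
python3 - <<'E'
from h import *
d=load('w1');t=load('top0');e=load('w2')
f=lambda u,v:(205+u/5.6-.4,100+v/5.6-.4)
g=lambda u,v:(190+u/5.5-.4,155+v/5.5-.4)
k=lambda u,v:(192+u/5-.4,94+v/5-.4)
print('boss',tri((d,f(297,304)),(e,k(321,304)),(t,g(276,297))),tri((d,f(297,304)),(e,k(321,304))))
print('foot',tri((d,f(210,545)),(e,k(46,305))))
for z in(.09,.1,.114): print(z,atz(d,f(297,304),z),atz(e,k(321,304),z),atz(t,g(276,297),z))
for z in(.08,.114):
  c=atz(e,k(321,304),z)[:2]
  for n,uv,dz in(('notch',(236,112),-.018),('ribUR',(438,138),-.001),('ribL',(115,290),-.001),('ribB',(398,485),-.001)):
    p=atz(e,k(*uv),z+dz)[:2]-c;print(z,n,np.degrees(np.arctan2(p[1],p[0])).round(1),np.linalg.norm(p).round(4))
for w,ps in((d,(f(65,290),f(527,290))),(e,(k(98,290),k(544,290)))):
  for z in(.07,.09,.1): print('dia',z,np.linalg.norm(atz(w,ps[0],z)-atz(w,ps[1],z)))
E
```

```text
boss (array([0.49155725, 0.02958214, 0.10776755]), [np.float64(0.0004137722431983263), np.float64(0.0003164314802544374), np.float64(0.00020405370757920927)]) (array([0.49136236, 0.02943289, 0.1063032 ]), [np.float64(0.0003386323728771), np.float64(0.0003386323728770943)])
foot (array([0.4296565 , 0.02817124, 0.07123994]), [np.float64(4.259235004831739e-05), np.float64(4.259235004840503e-05)])
0.09 [0.4891867  0.02837785 0.09      ] [0.4914354  0.02757904 0.09      ] [0.49150942 0.03009288 0.09      ]
0.1 [0.49039667 0.02885718 0.1       ] [0.49151256 0.02888584 0.1       ] [0.49164927 0.02982632 0.1       ]
0.114 [0.49209062 0.02952824 0.114     ] [0.49162058 0.03071536 0.114     ] [0.49184507 0.02945314 0.114     ]
0.08 notch 112.0 0.0448
0.08 ribUR 51.7 0.0432
0.08 ribL 173.2 0.0451
0.08 ribB -70.1 0.0446
0.114 notch 112.2 0.04
0.114 ribUR 51.7 0.0386
0.114 ribL 173.2 0.0403
0.114 ribB -70.1 0.0399
dia 0.07 0.09961524851120691
dia 0.09 0.09398160919026716
dia 0.1 0.09116478952979729
dia 0.07 0.10015097296269518
dia 0.09 0.09405931721406122
dia 0.1 0.09101348933974439
```

```bash
python3 - <<'E' | sed 's/np.float64//g'
from h import *
rows([crown(-68.7,.029,-.022,.15),crown(-68.7,.029,-.022,.109)])
E
```

```text
{'x': (-5.0), 'y': (-7.6), 'z': (65.1), 'rx': (-0.0009), 'ry': (0.0007), 'rz': (1.1456)}
{'x': (-5.0), 'y': (-7.5), 'z': (106.1), 'rx': (-0.0009), 'ry': (0.0007), 'rz': (1.1456)}
```

Request:
{"op": "drive_tool", "data": {
  "moves": [
    {"x":-5,"y":-7.5,"z":0,"rx":0,"ry":0,"rz":0.18,"fingers":1},
    {"x":-5,"y":-7.5,"z":10,"rx":0,"ry":0,"rz":0.36,"fingers":1},
    {"x":-5,"y":-7.5,"z":20,"rx":0,"ry":0,"rz":0.54,"fingers":1},
    {"x":-5,"y":-7.5,"z":30,"rx":0,"ry":0,"rz":0.72,"fingers":1},
    {"x":-5,"y":-7.5,"z":45,"rx":0,"ry":0,"rz":0.9,"fingers":1},
    {"x":-5,"y":-7.5,"z":60,"rx":0,"ry":0,"rz":1.08,"fingers":1},
    {"x":-5,"y":-7.5,"z":75,"rx":0,"ry":0,"rz":1.146,"fingers":1},
    {"x":-5,"y":-7.5,"z":90,"rx":0,"ry":0,"rz":1.146,"fingers":1},
    {"x":-5,"y":-7.5,"z":100,"rx":0,"ry":0,"rz":1.146,"fingers":1},
    {"x":-5,"y":-7.5,"z":104,"rx":0,"ry":0,"rz":1.146,"fingers":1},
    {"x":-5,"y":-7.5,"z":106,"rx":0,"ry":0,"rz":1.146,"fingers":1},
    {"x":-5,"y":-7.5,"z":106,"rx":0,"ry":0,"rz":1.146,"fingers":1}
  ]
}}

```text
time_s: 7.42
tool_pos: [0.4827, -0.0055, 0.1104]
tool_rot: [180.0, -0.0, 21.3]
force: [0.2, -0.6, 0.6]
grip_width: 0.0005
grasp_force: 0.0
```

Request:
{"op": "drive_tool", "data": {
  "moves": [
    {"x":0,"y":0,"z":1,"rx":0,"ry":0,"rz":0,"fingers":1},
    {"x":0,"y":0,"z":2,"rx":0,"ry":0,"rz":0,"fingers":1},
    {"x":0,"y":0,"z":2,"rx":0,"ry":0,"rz":0,"fingers":1}
  ]
}}

```text
time_s: 7.8
tool_pos: [0.4825, -0.0055, 0.1081]
tool_rot: [-180.0, -0.0, 21.3]
force: [1.5, 0.4, 0.4]
grip_width: 0.0003
grasp_force: 0.0
```

```bash
python3 - <<'E'
from h import *
d=snap('scene','s1');p,R,o=pose();print(p,o['force'])
u,v=proj(d,(.492,.0295,.1)).astype(int);print(u,v,'tip',proj(d,p-[0,0,.008]))
crop('s1',u-60,v-60,u+60,v+30,6.5,'s1c')
E
```

```text
[ 0.4824823  -0.00553535  0.1081211 ] [-0.1530673   0.30264282  0.66006059]
240 193 tip [244.71789708 201.23348537]
```

View pics/s1c.png

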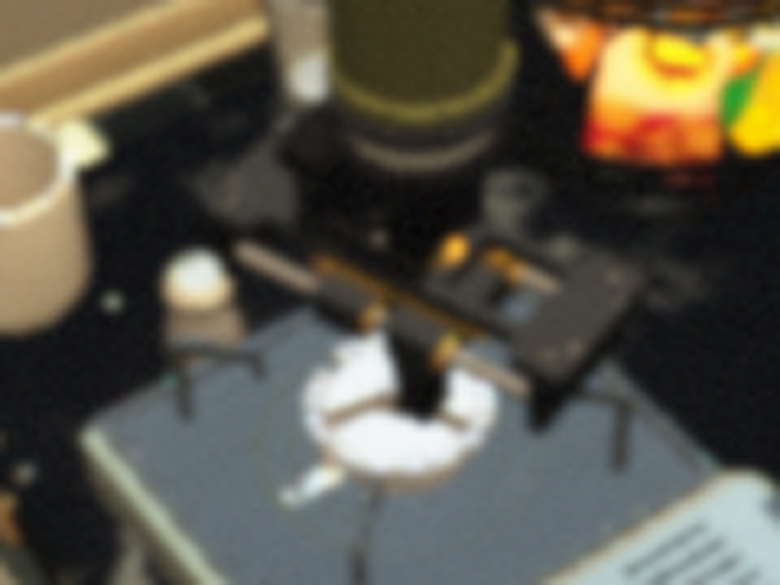

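The scene crop shows the finger next to the right-hand rib, with its end at about (425,413). I expected (420,443), so the real tip sits roughly 8–10 mm higher than assumed. I'll go lower, watching the force.

Request:
{"op": "drive_tool", "data": {
  "moves": [
    {"x":0,"y":0,"z":2,"rx":0,"ry":0,"rz":0,"fingers":1},
    {"x":0,"y":0,"z":4,"rx":0,"ry":0,"rz":0,"fingers":1},
    {"x":0,"y":0,"z":4,"rx":0,"ry":0,"rz":0,"fingers":1}
  ]
}}

```text
time_s: 8.22
tool_pos: [0.4823, -0.0056, 0.1038]
tool_rot: [-180.0, 0.0, 21.3]
force: [-0.8, 0.4, 0.7]
grip_width: 0.0003
grasp_force: 0.0
```

Request:
{"op": "drive_tool", "data": {
  "moves": [
    {"x":0,"y":0,"z":1.5,"rx":0,"ry":0,"rz":0,"fingers":1},
    {"x":0,"y":0,"z":3,"rx":0,"ry":0,"rz":0,"fingers":1},
    {"x":0,"y":0,"z":3,"rx":0,"ry":0,"rz":0,"fingers":1}
  ]
}}

```text
time_s: 8.6
tool_pos: [0.4823, -0.0056, 0.1009]
tool_rot: [-180.0, 0.0, 21.3]
force: [0.7, 0.3, -0.3]
grip_width: 0.0007
grasp_force: 0.0
```

Request:
{"op": "drive_tool", "data": {
  "moves": [
    {"x":5,"y":0,"z":0,"rx":0,"ry":0,"rz":0,"fingers":1},
    {"x":9,"y":0,"z":0,"rx":0,"ry":0,"rz":0,"fingers":1},
    {"x":12,"y":0,"z":0,"rx":0,"ry":0,"rz":0,"fingers":1}
  ]
}}

```text
time_s: 8.98
tool_pos: [0.494, -0.001, 0.1011]
tool_rot: [180.0, -0.0, 21.3]
force: [-0.8, 0.3, 0.6]
grip_width: 0.0004
grasp_force: 0.0
```

```bash
python3 - <<'E' | sed 's/np.float64//g'
from h import *
rows([crown(h,.029,-.0125,.101) for h in range(-60,-3,6)]+[crown(-3,.029,-.0125,.101)]+[crown(-3,.029,-.018,.101),crown(-3,0,-.03,.216)])
E
```

```text
{'x': (1.2), 'y': (1.4), 'z': (0.1), 'rx': (0.0001), 'ry': (-0.0001), 'rz': (-0.1517)}
{'x': (4.5), 'y': (2.1), 'z': (0.1), 'rx': (0.0001), 'ry': (-0.0001), 'rz': (-0.2564)}
{'x': (7.7), 'y': (2.4), 'z': (0.1), 'rx': (0.0001), 'ry': (-0.0001), 'rz': (-0.3611)}
{'x': (11.1), 'y': (2.4), 'z': (0.1), 'rx': (0.0001), 'ry': (-0.0001), 'rz': (-0.4658)}
{'x': (14.3), 'y': (2.0), 'z': (0.1), 'rx': (0.0001), 'ry': (-0.0001), 'rz': (-0.5705)}
{'x': (17.6), 'y': (1.3), 'z': (0.1), 'rx': (0.0002), 'ry': (-0.0001), 'rz': (-0.6753)}
{'x': (20.7), 'y': (0.2), 'z': (0.1), 'rx': (0.0002), 'ry': (-0.0001), 'rz': (-0.78)}
{'x': (23.7), 'y': (-1.1), 'z': (0.1), 'rx': (0.0002), 'ry': (-0.0001), 'rz': (-0.8847)}
{'x': (26.6), 'y': (-2.8), 'z': (0.1), 'rx': (0.0002), 'ry': (-0.0001), 'rz': (-0.9894)}
{'x': (29.2), 'y': (-4.8), 'z': (0.1), 'rx': (0.0002), 'ry': (-0.0001), 'rz': (-1.0941)}
{'x': (30.5), 'y': (-5.8), 'z': (0.1), 'rx': (0.0002), 'ry': (-0.0001), 'rz': (-1.1465)}
{'x': (28.2), 'y': (-0.8), 'z': (0.1), 'rx': (0.0002), 'ry': (-0.0001), 'rz': (-1.1465)}
{'x': (-3.1), 'y': (-1.8), 'z': (-114.9), 'rx': (0.0002), 'ry': (-0.0001), 'rz': (-1.1465)}
```

Request:
{"op": "drive_tool", "data": {
  "moves": [
    {"x":1.2,"y":1.4,"z":0,"rx":0,"ry":0,"rz":-0.15,"fingers":1},
    {"x":4.5,"y":2.1,"z":0,"rx":0,"ry":0,"rz":-0.256,"fingers":1},
    {"x":7.7,"y":2.4,"z":0,"rx":0,"ry":0,"rz":-0.361,"fingers":1},
    {"x":11.1,"y":2.4,"z":0,"rx":0,"ry":0,"rz":-0.466,"fingers":1},
    {"x":14.3,"y":2.0,"z":0,"rx":0,"ry":0,"rz":-0.57,"fingers":1},
    {"x":17.6,"y":1.3,"z":0,"rx":0,"ry":0,"rz":-0.675,"fingers":1},
    {"x":20.7,"y":0.2,"z":0,"rx":0,"ry":0,"rz":-0.78,"fingers":1},
    {"x":23.7,"y":-1.1,"z":0,"rx":0,"ry":0,"rz":-0.885,"fingers":1},
    {"x":26.6,"y":-2.8,"z":0,"rx":0,"ry":0,"rz":-0.989,"fingers":1},
    {"x":29.2,"y":-4.8,"z":0,"rx":0,"ry":0,"rz":-1.094,"fingers":1},
    {"x":30.5,"y":-5.8,"z":0,"rx":0,"ry":0,"rz":-1.146,"fingers":1},
    {"x":30.5,"y":-5.8,"z":0,"rx":0,"ry":0,"rz":-1.146,"fingers":1},
    {"x":28.2,"y":-0.8,"z":0,"rx":0,"ry":0,"rz":-1.146,"fingers":1},
    {"x":28.2,"y":-0.8,"z":-30,"rx":0,"ry":0,"rz":-1.146,"fingers":1},
    {"x":28.2,"y":-0.8,"z":-80,"rx":0,"ry":0,"rz":-1.146,"fingers":1},
    {"x":-3,"y":-2,"z":-115,"rx":0,"ry":0,"rz":-1.146,"fingers":1},
    {"x":-3,"y":-2,"z":-115,"rx":0,"ry":0,"rz":-1.146,"fingers":1},
    {"x":-3,"y":-2,"z":-115,"rx":0,"ry":0,"rz":-1.146,"fingers":1}
  ]
}}

```text
time_s: 11.22
tool_pos: [0.49, -0.0005, 0.2156]
tool_rot: [-180.0, -0.0, 86.9]
force: [-0.5, 0.8, 0.0]
grip_width: 0.0005
grasp_force: 0.0
```

```bash
python3 - <<'E'
from h import *
p,R,o=pose();print(p,o['tool_rot'],o['time_s'])
d=snap('wrist','w3')
crop('w3',192,94,320,204,5.0,'w3c')
print([np.abs(d[k]-load('w2')[k]).max() for k in 'Rt'])
E
```

```text
[ 0.49001585 -0.00050225  0.21559807] [-1.79999175e+02 -2.23740584e-02  8.69296615e+01] 11.225
[np.float64(0.000296312762543563), np.float64(0.0003866625610498692)]
```

View pics/w3c.png

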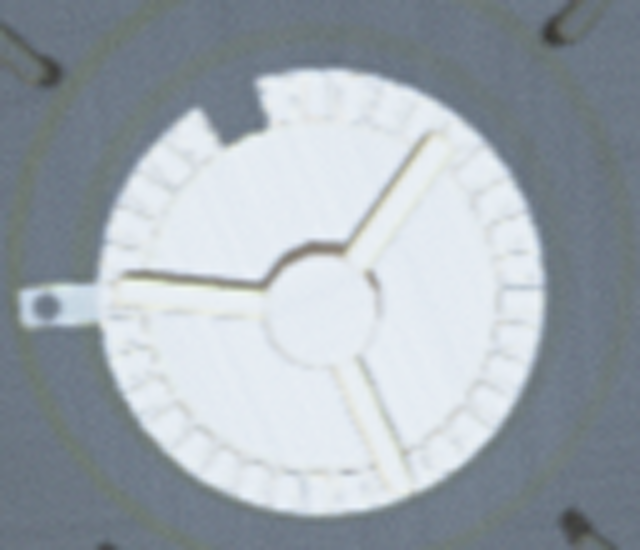

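Still unturned: the notch is at (236,112) as before, so the tip must be higher than I think. I'll work out the tip height from the scene picture.

```bash
python3 - <<'E'
from h import *
d=load('s1')
for z in(.10,.11,.12,.13):
    print(z,[((proj(d,(.4825+a*np.cos(np.radians(21))+b*np.sin(np.radians(21)),-.0055+a*np.sin(np.radians(21))-b*np.cos(np.radians(21)),z))-[180,133])*6.5).round() for a,b in((-.0095,-.015),(-.0095,.015),(.0095,.015),(.0095,-.015),(0,0))])
for n,X in(('boss',(.492,.0295,.114)),('ribR',(.5065,-.0085,.113)),('ribL',(.4513,.035,.113)),('discfront',(.46,-.0045,.095)),('foot',(.428,.028,.064)),):print(n,((proj(d,X)-[180,133])*6.5).round())
# finger in wrist image: column profile of dark pixels
im=load('w3')['image'].mean(2);print(im[200:232:3,236:280:4].round().astype(int))
e=load('w3');p=np.array([.490,-.0005,.2156])
for dz in(-.008,0,.019,.03,.05):print(dz,proj(e,p+[0,0,dz]))
E
```

```text
0.1 [array([384., 443.]), array([435., 470.]), array([458., 444.]), array([406., 418.]), array([421., 444.])]
0.11 [array([383., 429.]), array([435., 456.]), array([458., 431.]), array([406., 404.]), array([420., 430.])]
0.12 [array([383., 416.]), array([435., 443.]), array([458., 417.]), array([406., 391.]), array([420., 416.])]
0.13 [array([382., 402.]), array([435., 429.]), array([458., 403.]), array([405., 377.]), array([420., 403.])]
boss [396. 371.]
ribR [465. 408.]
ribL [319. 402.]
discfront [381. 470.]
foot [291. 497.]
[[122 124 123 122 122 124 127 121 125 128 119]
 [120 124 120 123 123 121 123 120 122 126 121]
 [119 115 121 117 121 122 121 117 118 119 122]
 [122 123 120 116 117 119 119 118 119 120 122]
 [120 119 120 122 121 124 120 121 121 121 120]
 [ 81  92 102 118 120 118 120 118 101  90  76]
 [ 55  51  50  74  75  93  76  69  50  53  54]
 [ 53  53  48  52  52  77  52  51  51  48  55]
 [ 48  55  45  55  48  80  51  56  45  49  51]
 [ 49  63  49  49  49  74  45  49  48  62  53]
 [ 46  97  49  49  49  74  44  53  47  93  50]]
-0.008 [256.07814074 218.03997095]
0 [256.07850034 222.14721444]
0.019 [256.07948112 233.34931704]
0.03 [256.08014857 240.97276765]
0.05 [256.08161132 257.6798326 ]
```

```bash
python3 - <<'E' | sed 's/np.float64//g'
from h import *
rows([crown(-68.5,.027,-.022,.15),crown(-68.5,.027,-.022,.101)])
E
```

```text
{'x': (-3.8), 'y': (-8.0), 'z': (65.0), 'rx': (-0.0012), 'ry': (0.001), 'rz': (1.1423)}
{'x': (-3.8), 'y': (-8.0), 'z': (114.0), 'rx': (-0.0012), 'ry': (0.001), 'rz': (1.1423)}
```

Request:
{"op": "drive_tool", "data": {
  "moves": [
    {"x":-3.8,"y":-8,"z":0,"rx":0,"ry":0,"rz":0.18,"fingers":1},
    {"x":-3.8,"y":-8,"z":10,"rx":0,"ry":0,"rz":0.36,"fingers":1},
    {"x":-3.8,"y":-8,"z":20,"rx":0,"ry":0,"rz":0.54,"fingers":1},
    {"x":-3.8,"y":-8,"z":30,"rx":0,"ry":0,"rz":0.72,"fingers":1},
    {"x":-3.8,"y":-8,"z":45,"rx":0,"ry":0,"rz":0.9,"fingers":1},
    {"x":-3.8,"y":-8,"z":60,"rx":0,"ry":0,"rz":1.08,"fingers":1},
    {"x":-3.8,"y":-8,"z":80,"rx":0,"ry":0,"rz":1.142,"fingers":1},
    {"x":-3.8,"y":-8,"z":100,"rx":0,"ry":0,"rz":1.142,"fingers":1},
    {"x":-3.8,"y":-8,"z":110,"rx":0,"ry":0,"rz":1.142,"fingers":1},
    {"x":-3.8,"y":-8,"z":114,"rx":0,"ry":0,"rz":1.142,"fingers":1},
    {"x":-3.8,"y":-8,"z":114,"rx":0,"ry":0,"rz":1.142,"fingers":1}
  ]
}}

```text
time_s: 12.65
tool_pos: [0.482, -0.0038, 0.102]
tool_rot: [180.0, 0.0, 21.5]
force: [-0.3, 0.2, 0.7]
grip_width: 0.0003
grasp_force: 0.0
```

Request:
{"op": "drive_tool", "data": {
  "moves": [
    {"x":0,"y":0,"z":1,"rx":0,"ry":0,"rz":0,"fingers":1},
    {"x":0,"y":0,"z":2,"rx":0,"ry":0,"rz":0,"fingers":1},
    {"x":0,"y":0,"z":2,"rx":0,"ry":0,"rz":0,"fingers":1}
  ]
}}

```text
time_s: 13.02
tool_pos: [0.4821, -0.0037, 0.1003]
tool_rot: [-180.0, -0.0, 21.5]
force: [-0.3, 0.4, -0.1]
grip_width: 0.0003
grasp_force: 0.0
```

Request:
{"op": "drive_tool", "data": {
  "moves": [
    {"x":0,"y":0,"z":1,"rx":0,"ry":0,"rz":0,"fingers":1},
    {"x":0,"y":0,"z":2,"rx":0,"ry":0,"rz":0,"fingers":1},
    {"x":0,"y":0,"z":2,"rx":0,"ry":0,"rz":0,"fingers":1}
  ]
}}

```text
time_s: 13.4
tool_pos: [0.4818, -0.0038, 0.098]
tool_rot: [-180.0, 0.0, 21.5]
force: [0.1, 0.8, 0.4]
grip_width: 0.0003
grasp_force: 0.0
```

Request:
{"op": "drive_tool", "data": {
  "moves": [
    {"x":0,"y":0,"z":1,"rx":0,"ry":0,"rz":0,"fingers":1},
    {"x":0,"y":0,"z":2,"rx":0,"ry":0,"rz":0,"fingers":1},
    {"x":0,"y":0,"z":2,"rx":0,"ry":0,"rz":0,"fingers":1}
  ]
}}

```text
time_s: 13.78
tool_pos: [0.4818, -0.0037, 0.0959]
tool_rot: [-180.0, 0.0, 21.5]
force: [-0.1, -0.3, 0.7]
grip_width: 0.0007
grasp_force: 0.0
```

Request:
{"op": "drive_tool", "data": {
  "moves": [
    {"x":0,"y":0,"z":1,"rx":0,"ry":0,"rz":0,"fingers":1},
    {"x":0,"y":0,"z":2,"rx":0,"ry":0,"rz":0,"fingers":1},
    {"x":0,"y":0,"z":2,"rx":0,"ry":0,"rz":0,"fingers":1}
  ]
}}

```text
time_s: 14.15
tool_pos: [0.4818, -0.0038, 0.094]
tool_rot: [-180.0, 0.0, 21.5]
force: [-0.6, 0.4, 1.0]
grip_width: 0.0005
grasp_force: 0.0
```

Request:
{"op": "drive_tool", "data": {
  "moves": [
    {"x":0,"y":0,"z":1,"rx":0,"ry":0,"rz":0,"fingers":1},
    {"x":0,"y":0,"z":2,"rx":0,"ry":0,"rz":0,"fingers":1},
    {"x":0,"y":0,"z":2,"rx":0,"ry":0,"rz":0,"fingers":1}
  ]
}}

```text
time_s: 14.52
tool_pos: [0.4819, -0.0038, 0.092]
tool_rot: [-180.0, 0.0, 21.5]
force: [-0.3, 0.3, 0.9]
grip_width: 0.0009
grasp_force: 0.0
```

```bash
python3 - <<'E'
from h import *
d=snap('scene','s2');d2=snap('wrist','w4');p,R,o=pose();print(p,o['force'])
a=cv2.imread('pics/s2.png')[143:218,195:285];b=cv2.imread('pics/w4.png')
a=cv2.resize(a,None,fx=5,fy=5,interpolation=cv2.INTER_CUBIC)
b=cv2.resize(b[60:230,130:380],(350,238)); b=cv2.copyMakeBorder(b,0,375-238,0,0,cv2.BORDER_CONSTANT)
cv2.imwrite('pics/last.png',np.hstack([a,b]))
E
```

```text
[ 0.48192628 -0.00374418  0.09205913] [-0.00208701  0.90381326  0.20372536]
```

```bash
python3 - <<'E'
from h import *
for t in('s1','s2'):
    g=load(t)['image'].mean(2);print(t)
    for r in range(184,210): print(r,' '.join(f'{int(v):3d}' for v in g[r,226:258]))
E
```

```text
s1
184 108 112 110 105 101  95  86  83  85  91 119 149 139  90  49  46  52  59  65  67  67  73  84  87  70  59  61  67  62  55  44  43
185 112 113 114 111 115 121 133 144 158 164 181 196 176 110  43  31  37  44  53  60  66  84 110 116  93  73  81  91  90  82  71  59
186 111 110 111 112 119 144 173 192 205 213 223 223 196 126  54  25  27  31  37  47  62  94 125 133 119 107 109 110 105 102  97  83
187 113 112 113 114 122 154 194 212 217 225 235 236 219 155  73  31  23  23  26  37  60  94 123 133 139 141 135 123 116 112 106  94
188 111 112 115 117 124 144 185 216 230 237 242 242 232 189 108  43  22  20  23  31  54  83 101 117 136 142 141 134 124 119 111  95
189 112 120 132 145 146 158 196 229 240 243 245 244 238 213 136  54  26  21  22  27  40  60  82 118 145 147 139 137 137 132 124 107
190 113 130 159 182 187 197 225 240 243 245 245 244 240 222 154  72  28  22  19  20  29  42  87 153 195 188 160 140 138 139 137 129
191 120 151 187 205 214 228 238 244 244 244 244 243 237 221 162  81  29  18  19  16  18  31  89 173 225 227 206 185 167 145 132 132
192 135 179 213 223 228 238 243 244 244 2
[... 5069 characters left out ...]
 184 164 138 121 113 113 111 109 108 110
205 121 148 184 205 206 197 176 147 142 151 160 174 185 188 180 179 184 191 189 177 167 156 143 128 119 114 110 110 110 112 109 109
206 146 186 221 231 225 207 172 135 118 118 120 124 129 134 135 135 140 144 139 141 135 127 121 116 112 112 112 110 111 109 111 110
207 170 204 223 219 201 174 142 122 114 112 107 103 105 112 118 119 122 121 119 122 120 118 117 113 114 111 111 111 110 111 110 112
208 175 198 199 174 149 131 119 114 115 112 109 101  97 107 114 116 119 116 118 115 114 114 113 112 111 110 111 109 109 112 111 114
209 167 167 154 132 117 113 112 113 112 111 107  95  94 107 115 117 114 116 114 115 114 113 113 112 113 112 113 109 111 108 110 111
```

Request:
{"op": "drive_tool", "data": {
  "moves": [
    {"x":0,"y":0,"z":1,"rx":0,"ry":0,"rz":0,"fingers":1},
    {"x":0,"y":0,"z":2,"rx":0,"ry":0,"rz":0,"fingers":1},
    {"x":0,"y":0,"z":2.5,"rx":0,"ry":0,"rz":0,"fingers":1},
    {"x":0,"y":0,"z":2.5,"rx":0,"ry":0,"rz":0,"fingers":1}
  ]
}}

```text
time_s: 15.12
tool_pos: [0.4819, -0.0038, 0.0895]
tool_rot: [-180.0, 0.0, 21.5]
force: [-0.4, -0.3, -0.8]
grip_width: 0.0008
grasp_force: 0.0
```

Request:
{"op": "drive_tool", "data": {
  "moves": [
    {"x":0,"y":0,"z":1,"rx":0,"ry":0,"rz":0,"fingers":1},
    {"x":0,"y":0,"z":2,"rx":0,"ry":0,"rz":0,"fingers":1},
    {"x":0,"y":0,"z":2,"rx":0,"ry":0,"rz":0,"fingers":1}
  ]
}}

```text
time_s: 15.5
tool_pos: [0.4818, -0.0038, 0.0875]
tool_rot: [-180.0, 0.0, 21.5]
force: [-0.3, -0.1, -1.6]
grip_width: 0.0004
grasp_force: 0.0
```

```bash
python3 - <<'E' | sed 's/np.float64//g'
from h import *
p,R,o=pose();print(p,o['force'])
rows([crown(-68.5,.029,-.0125,p[2])]+[crown(h,.029,-.0125,p[2]) for h in range(-62,-3,6)]+[crown(-3,.029,-.0125,p[2])]+[crown(-3,.029,-.018,p[2]),crown(-3,0,-.03,.2156)])
E
```

```text
[ 0.48184345 -0.0037862   0.08745267] [-0.33832944 -0.12495688 -1.60582347]
{'x': (9.1), 'y': (1.8), 'z': (-0.0), 'rx': (-0.0001), 'ry': (0.0002), 'rz': (0.0006)}
{'x': (12.5), 'y': (3.0), 'z': (-0.0), 'rx': (-0.0001), 'ry': (0.0002), 'rz': (-0.1129)}
{'x': (15.7), 'y': (3.8), 'z': (-0.0), 'rx': (-0.0001), 'ry': (0.0002), 'rz': (-0.2176)}
{'x': (19.0), 'y': (4.2), 'z': (-0.0), 'rx': (-0.0001), 'ry': (0.0001), 'rz': (-0.3223)}
{'x': (22.3), 'y': (4.3), 'z': (-0.0), 'rx': (-0.0001), 'ry': (0.0001), 'rz': (-0.427)}
{'x': (25.6), 'y': (4.1), 'z': (-0.0), 'rx': (-0.0001), 'ry': (0.0001), 'rz': (-0.5317)}
{'x': (28.8), 'y': (3.5), 'z': (-0.0), 'rx': (-0.0001), 'ry': (0.0001), 'rz': (-0.6365)}
{'x': (32.0), 'y': (2.6), 'z': (-0.0), 'rx': (-0.0001), 'ry': (0.0001), 'rz': (-0.7412)}
{'x': (35.1), 'y': (1.4), 'z': (-0.0), 'rx': (-0.0001), 'ry': (0.0001), 'rz': (-0.8459)}
{'x': (38.0), 'y': (-0.2), 'z': (-0.0), 'rx': (-0.0001), 'ry': (0.0001), 'rz': (-0.9506)}
{'x': (40.7), 'y': (-2.1), 'z': (-0.0), 'rx': (-0.0001), 'ry': (0.0001), 'rz': (-1.0553)}
{'x': (42.9), 'y': (-3.8), 'z': (-0.0), 'rx': (-0.0001), 'ry': (0.0001), 'rz': (-1.1426)}
{'x': (40.6), 'y': (1.2), 'z': (-0.0), 'rx': (-0.0001), 'ry': (0.0001), 'rz': (-1.1426)}
{'x': (9.2), 'y': (0.0), 'z': (-128.1), 'rx': (-0.0001), 'ry': (0.0001), 'rz': (-1.1426)}
```

Request:
{"op": "drive_tool", "data": {
  "moves": [
    {"x":5,"y":1,"z":0,"rx":0,"ry":0,"rz":0,"fingers":1},
    {"x":9.1,"y":1.8,"z":0,"rx":0,"ry":0,"rz":0,"fingers":1},
    {"x":12.5,"y":3.0,"z":0,"rx":0,"ry":0,"rz":-0.113,"fingers":1},
    {"x":15.7,"y":3.8,"z":0,"rx":0,"ry":0,"rz":-0.218,"fingers":1},
    {"x":19.0,"y":4.2,"z":0,"rx":0,"ry":0,"rz":-0.322,"fingers":1},
    {"x":22.3,"y":4.3,"z":0,"rx":0,"ry":0,"rz":-0.427,"fingers":1},
    {"x":25.6,"y":4.1,"z":0,"rx":0,"ry":0,"rz":-0.532,"fingers":1},
    {"x":28.8,"y":3.5,"z":0,"rx":0,"ry":0,"rz":-0.636,"fingers":1},
    {"x":32.0,"y":2.6,"z":0,"rx":0,"ry":0,"rz":-0.741,"fingers":1},
    {"x":35.1,"y":1.4,"z":0,"rx":0,"ry":0,"rz":-0.846,"fingers":1},
    {"x":38.0,"y":-0.2,"z":0,"rx":0,"ry":0,"rz":-0.95,"fingers":1},
    {"x":40.7,"y":-2.1,"z":0,"rx":0,"ry":0,"rz":-1.055,"fingers":1},
    {"x":42.9,"y":-3.8,"z":0,"rx":0,"ry":0,"rz":-1.143,"fingers":1},
    {"x":42.9,"y":-3.8,"z":0,"rx":0,"ry":0,"rz":-1.143,"fingers":1},
    {"x":40.6,"y":1.2,"z":0,"rx":0,"ry":0,"rz":-1.143,"fingers":1},
    {"x":36,"y":0,"z":-30,"rx":0,"ry":0,"rz":-1.143,"fingers":1},
    {"x":36,"y":0,"z":-80,"rx":0,"ry":0,"rz":-1.143,"fingers":1},
    {"x":9.2,"y":0,"z":-128,"rx":0,"ry":0,"rz":-1.143,"fingers":1},
    {"x":9.2,"y":0,"z":-128,"rx":0,"ry":0,"rz":-1.143,"fingers":1},
    {"x":9.2,"y":0,"z":-128,"rx":0,"ry":0,"rz":-1.143,"fingers":1}
  ]
}}

```text
time_s: 18.0
tool_pos: [0.4905, -0.0005, 0.2154]
tool_rot: [180.0, -0.0, 87.0]
force: [0.9, 0.3, -0.2]
grip_width: 0.0006
grasp_force: 0.0
```

```bash
cat >> h.py <<'E'
def notch(d,c=(.492,.0295),z=.095,r=.0405,out=False):
    # brightness on a circle of radius r through the notch
    g=cv2.GaussianBlur(d['image'].mean(2).astype(np.float32),(0,0),.6);a=np.arange(-180,180,1.)
    P=np.array([proj(d,(c[0]+r*np.cos(np.radians(x)),c[1]+r*np.sin(np.radians(x)),z)) for x in a],np.float32)
    v=cv2.remap(g,P[:,:1],P[:,1:],cv2.INTER_LINEAR).ravel()
    m=v<170; return a[m].astype(int),v[m].astype(int)
E
python3 - <<'E'
from h import *
p,R,o=pose();print(p,o['tool_rot'],o['time_s'])
d=snap('wrist','w5')
for t in('w2','w3','w5'): print(t,*notch(load(t)))
E
```

```text
[ 0.49045487 -0.00050603  0.2153844 ] [ 1.79974299e+02 -3.41731462e-02  8.69686713e+01] 18.0
w2 [106 107 108 109 110 111 112 113 114 115 116 117 118 119] [144 130 123 123 123 123 123 123 123 123 124 126 133 146]
w3 [105 106 107 108 109 110 111 112 113 114 115 116 117 118 119] [166 141 127 122 122 123 123 123 124 124 123 123 125 132 147]
w5 [-175 -174 -173 -172 -171 -170 -169] [148 133 127 126 131 145 166]
```

```bash
python3 - <<'E'
from h import *
crop('w5',192,94,320,204,6.2,'last')
E
```

```text
(no output)
```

View pics/last.png

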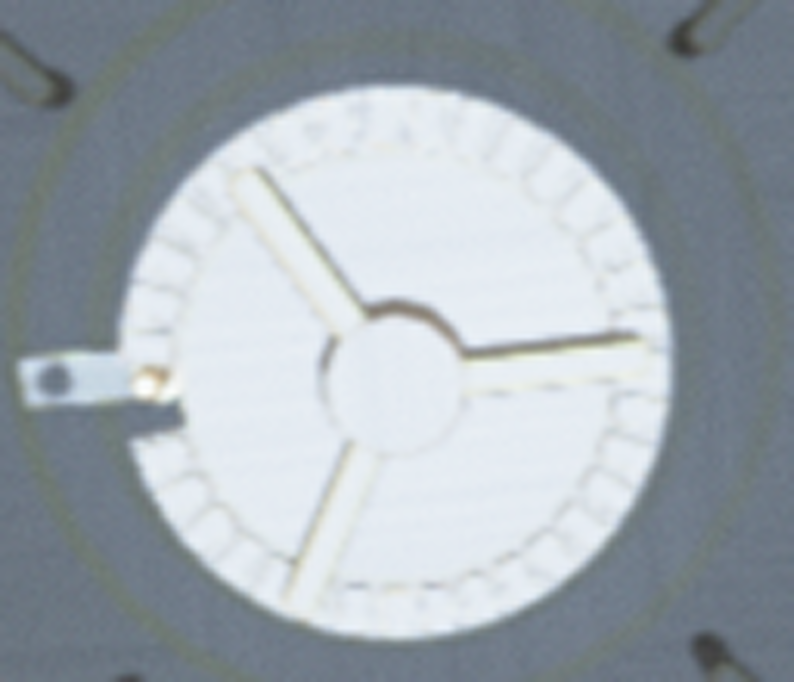

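The crown has turned. Electrode pin at (152,383), notch lower edge at (150,430), ribs at (640,355), (245,172) and (300,610), so it's slightly past the electrode. I'll work out the angle.

```bash
python3 - <<'E'
from h import *
e=load('w5');k=lambda u,v:(192+u/6.2-.4,94+v/6.2-.4)
c=atz(e,k(397,378),.114)[:2];print(c)
def a(p):return np.degrees(np.arctan2(*(p-c)[::-1])),np.linalg.norm(p-c)
for n,uv,z,off in(('R',(635,356),.113,0),('UL',(247,176),.113,120),('L',(302,603),.113,-120),('pin',(152,383),.088,-180),('foot',(54,381),.064,-180),('notchlo',(155,433),.095,0)):
    q=a(atz(e,k(*uv),z)[:2]);print(n,q[0]-off,q[1])
print('pin xyz',atz(e,k(152,383),.088))
w=load('w2');k2=lambda u,v:(192+u/5-.4,94+v/5-.4);c=atz(w,k2(321,304),.114)[:2]
E
```

```text
[0.49174531 0.03114882]
R 2.071583751308752 0.03755016042067657
UL 3.6601473283979544 0.03850166721803364
L 4.176750839598242 0.039895388737903055
pin 2.790728544786475 0.042272789032391074
foot 3.396720217256785 0.06382144087889949
notchlo -166.92280053646917 0.04255034895368611
pin xyz [0.44952265 0.02909064 0.088     ]
```

```bash
python3 - <<'E' | sed 's/np.float64//g'
from h import *
rows([(.4918,.0298,.108,87)])
E
```

```text
{'x': (30.2), 'y': (0.3), 'z': (106.6), 'rx': (-0.0013), 'ry': (0.0), 'rz': (-0.0001)}
```

Request:
{"op": "drive_tool", "data": {
  "moves": [
    {"x":30.2,"y":0.3,"z":30,"rx":0,"ry":0,"rz":0,"fingers":1},
    {"x":30.2,"y":0.3,"z":60,"rx":0,"ry":0,"rz":0,"fingers":1},
    {"x":30.2,"y":0.3,"z":85,"rx":0,"ry":0,"rz":0,"fingers":1},
    {"x":30.2,"y":0.3,"z":100,"rx":0,"ry":0,"rz":0,"fingers":1},
    {"x":30.2,"y":0.3,"z":104,"rx":0,"ry":0,"rz":0,"fingers":1},
    {"x":30.2,"y":0.3,"z":106,"rx":0,"ry":0,"rz":0,"fingers":1},
    {"x":30.2,"y":0.3,"z":106,"rx":0,"ry":0,"rz":0,"fingers":1}
  ]
}}

```text
time_s: 18.92
tool_pos: [0.493, 0.0298, 0.1103]
tool_rot: [179.9, -0.0, 87.0]
force: [-0.8, 0.4, -0.2]
grip_width: 0.0004
grasp_force: 0.0
```

Request:
{"op": "drive_tool", "data": {
  "moves": [
    {"x":0,"y":0,"z":1,"rx":0,"ry":0,"rz":0,"fingers":1},
    {"x":0,"y":0,"z":2,"rx":0,"ry":0,"rz":0,"fingers":1},
    {"x":0,"y":0,"z":2.5,"rx":0,"ry":0,"rz":0,"fingers":1}
  ]
}}

```text
time_s: 19.3
tool_pos: [0.4924, 0.0298, 0.1071]
tool_rot: [180.0, -0.0, 87.0]
force: [-0.8, -0.7, -0.7]
grip_width: 0.0003
grasp_force: 0.0
```

Request:
{"op": "drive_tool", "data": {
  "moves": [
    {"x":0,"y":0,"z":1,"rx":0,"ry":0,"rz":0,"fingers":1},
    {"x":0,"y":0,"z":2,"rx":0,"ry":0,"rz":0,"fingers":1}
  ]
}}

```text
time_s: 19.55
tool_pos: [0.4923, 0.0297, 0.105]
tool_rot: [180.0, -0.0, 87.0]
force: [-0.2, 0.0, 0.0]
grip_width: 0.0002
grasp_force: 0.0
```

Request:
{"op": "drive_tool", "data": {
  "moves": [
    {"x":0,"y":0,"z":1,"rx":0,"ry":0,"rz":0,"fingers":1},
    {"x":0,"y":0,"z":2,"rx":0,"ry":0,"rz":0,"fingers":1}
  ]
}}

```text
time_s: 19.8
tool_pos: [0.4924, 0.0298, 0.103]
tool_rot: [180.0, -0.0, 87.0]
force: [-0.3, 0.3, 0.4]
grip_width: 0.0009
grasp_force: 0.0
```

Request:
{"op": "drive_tool", "data": {
  "moves": [
    {"x":0,"y":0,"z":1,"rx":0,"ry":0,"rz":0,"fingers":1},
    {"x":0,"y":0,"z":2,"rx":0,"ry":0,"rz":0,"fingers":1}
  ]
}}

```text
time_s: 20.05
tool_pos: [0.4923, 0.0298, 0.101]
tool_rot: [180.0, -0.0, 87.0]
force: [-0.2, 0.1, 0.1]
grip_width: 0.0
grasp_force: 0.0
```

Request:
{"op": "drive_tool", "data": {
  "moves": [
    {"x":0,"y":0,"z":1,"rx":0,"ry":0,"rz":0,"fingers":1},
    {"x":0,"y":0,"z":2,"rx":0,"ry":0,"rz":0,"fingers":1}
  ]
}}

```text
time_s: 20.3
tool_pos: [0.4923, 0.0298, 0.099]
tool_rot: [180.0, -0.0, 87.0]
force: [0.5, 0.1, -0.2]
grip_width: 0.0002
grasp_force: 0.0
```

Request:
{"op": "drive_tool", "data": {
  "moves": [
    {"x":0,"y":0,"z":1,"rx":0,"ry":0,"rz":0,"fingers":1},
    {"x":0,"y":0,"z":1.5,"rx":0,"ry":0,"rz":0,"fingers":1}
  ]
}}

```text
time_s: 20.55
tool_pos: [0.4923, 0.0298, 0.0975]
tool_rot: [180.0, -0.0, 87.0]
force: [-0.1, -0.1, 0.1]
grip_width: 0.0007
grasp_force: 0.0
```

Request:
{"op": "drive_tool", "data": {
  "moves": [
    {"x":0,"y":0,"z":1,"rx":0,"ry":0,"rz":0,"fingers":1},
    {"x":0,"y":0,"z":1.5,"rx":0,"ry":0,"rz":0,"fingers":1}
  ]
}}

```text
time_s: 20.8
tool_pos: [0.4923, 0.0298, 0.096]
tool_rot: [180.0, -0.0, 87.0]
force: [0.4, 0.0, 0.3]
grip_width: 0.0007
grasp_force: 0.0
```

Request:
{"op": "drive_tool", "data": {
  "moves": [
    {"x":0,"y":0,"z":1,"rx":0,"ry":0,"rz":0,"fingers":1},
    {"x":0,"y":0,"z":1,"rx":0,"ry":0,"rz":0,"fingers":1}
  ]
}}

```text
time_s: 21.05
tool_pos: [0.4923, 0.0297, 0.095]
tool_rot: [-180.0, -0.0, 87.0]
force: [0.3, -0.6, -0.7]
grip_width: 0.0005
grasp_force: 0.0
```

Request:
{"op": "drive_tool", "data": {
  "moves": [
    {"x":0,"y":0,"z":1,"rx":0,"ry":0,"rz":0,"fingers":1},
    {"x":0,"y":0,"z":1,"rx":0,"ry":0,"rz":0,"fingers":1}
  ]
}}

```text
time_s: 21.3
tool_pos: [0.4923, 0.0298, 0.094]
tool_rot: [-180.0, -0.0, 87.0]
force: [-1.2, -0.6, 0.4]
grip_width: 0.0001
grasp_force: 0.0
```

Request:
{"op": "drive_tool", "data": {
  "moves": [
    {"x":0,"y":0,"z":1,"rx":0,"ry":0,"rz":0,"fingers":1},
    {"x":0,"y":0,"z":1,"rx":0,"ry":0,"rz":0,"fingers":1}
  ]
}}

```text
time_s: 21.55
tool_pos: [0.4925, 0.0298, 0.0937]
tool_rot: [180.0, -0.0, 87.0]
force: [-2.0, -0.6, 5.3]
grip_width: 0.0007
grasp_force: 2.5
```

Contact at TCP z ≈ 0.0938, with stiffness about 7 N/mm. Now press in small steps.

Request:
{"op": "drive_tool", "data": {
  "moves": [
    {"x":0,"y":0,"z":0.5,"rx":0,"ry":0,"rz":0,"fingers":1},
    {"x":0,"y":0,"z":1,"rx":0,"ry":0,"rz":0,"fingers":1}
  ]
}}

```text
time_s: 21.8
tool_pos: [0.4925, 0.0298, 0.0928]
tool_rot: [180.0, -0.0, 87.0]
force: [-1.9, -0.1, 5.8]
grip_width: -0.0002
grasp_force: 3.1
```

Request:
{"op": "drive_tool", "data": {
  "moves": [
    {"x":0,"y":0,"z":0.5,"rx":0,"ry":0,"rz":0,"fingers":1},
    {"x":0,"y":0,"z":1,"rx":0,"ry":0,"rz":0,"fingers":1}
  ]
}}

```text
time_s: 22.05
tool_pos: [0.4925, 0.0298, 0.0918]
tool_rot: [180.0, -0.0, 87.0]
force: [-2.0, -1.2, 5.5]
grip_width: 0.0004
grasp_force: 3.1
```

Request:
{"op": "drive_tool", "data": {
  "moves": [
    {"x":0,"y":0,"z":0.5,"rx":0,"ry":0,"rz":0,"fingers":1},
    {"x":0,"y":0,"z":1,"rx":0,"ry":0,"rz":0,"fingers":1}
  ]
}}

```text
time_s: 22.3
tool_pos: [0.4925, 0.0298, 0.0908]
tool_rot: [180.0, -0.0, 87.0]
force: [-1.9, -0.8, 6.4]
grip_width: 0.0006
grasp_force: 3.1
```

Request:
{"op": "drive_tool", "data": {
  "moves": [
    {"x":0,"y":0,"z":0.5,"rx":0,"ry":0,"rz":0,"fingers":1},
    {"x":0,"y":0,"z":1,"rx":0,"ry":0,"rz":0,"fingers":1}
  ]
}}

```text
time_s: 22.55
tool_pos: [0.4925, 0.0298, 0.0898]
tool_rot: [180.0, -0.0, 87.0]
force: [-2.5, -0.2, 6.0]
grip_width: 0.0002
grasp_force: 3.1
```

Request:
{"op": "drive_tool", "data": {
  "moves": [
    {"x":0,"y":0,"z":0.5,"rx":0,"ry":0,"rz":0,"fingers":1},
    {"x":0,"y":0,"z":1,"rx":0,"ry":0,"rz":0,"fingers":1}
  ]
}}

```text
time_s: 22.8
tool_pos: [0.4925, 0.0298, 0.0888]
tool_rot: [180.0, -0.0, 87.0]
force: [-2.4, 0.1, 6.2]
grip_width: 0.0003
grasp_force: 3.1
```

Request:
{"op": "drive_tool", "data": {
  "moves": [
    {"x":0,"y":0,"z":0.5,"rx":0,"ry":0,"rz":0,"fingers":1},
    {"x":0,"y":0,"z":1,"rx":0,"ry":0,"rz":0,"fingers":1}
  ]
}}

```text
time_s: 23.05
tool_pos: [0.4925, 0.0298, 0.0878]
tool_rot: [180.0, -0.0, 87.0]
force: [-1.5, -0.5, 6.6]
grip_width: 0.0005
grasp_force: 3.1
```

Request:
{"op": "drive_tool", "data": {
  "moves": [
    {"x":0,"y":0,"z":0.5,"rx":0,"ry":0,"rz":0,"fingers":1},
    {"x":0,"y":0,"z":1,"rx":0,"ry":0,"rz":0,"fingers":1}
  ]
}}

```text
time_s: 23.3
tool_pos: [0.4925, 0.0298, 0.0868]
tool_rot: [180.0, -0.0, 87.0]
force: [-2.3, -1.0, 6.4]
grip_width: 0.0006
grasp_force: 3.1
```

Request:
{"op": "drive_tool", "data": {
  "moves": [
    {"x":0,"y":0,"z":0.5,"rx":0,"ry":0,"rz":0,"fingers":1},
    {"x":0,"y":0,"z":1,"rx":0,"ry":0,"rz":0,"fingers":1}
  ]
}}

```text
time_s: 23.55
tool_pos: [0.4925, 0.0298, 0.0858]
tool_rot: [180.0, -0.0, 87.0]
force: [-2.6, 0.2, 5.4]
grip_width: 0.0009
grasp_force: 3.1
```

Request:
{"op": "drive_tool", "data": {
  "moves": [
    {"x":0,"y":0,"z":0.5,"rx":0,"ry":0,"rz":0,"fingers":1},
    {"x":0,"y":0,"z":1,"rx":0,"ry":0,"rz":0,"fingers":1}
  ]
}}

```text
time_s: 23.8
tool_pos: [0.4924, 0.0298, 0.0848]
tool_rot: [180.0, -0.0, 87.0]
force: [-2.7, -0.4, 5.5]
grip_width: 0.0006
grasp_force: 3.1
```

Request:
{"op": "drive_tool", "data": {
  "moves": [
    {"x":0,"y":0,"z":0.5,"rx":0,"ry":0,"rz":0,"fingers":1},
    {"x":0,"y":0,"z":1,"rx":0,"ry":0,"rz":0,"fingers":1}
  ]
}}

```text
time_s: 24.05
tool_pos: [0.4925, 0.0298, 0.0843]
tool_rot: [180.0, -0.0, 87.0]
force: [-3.4, 0.6, 11.7]
grip_width: 0.0006
grasp_force: 5.8
```

Request:
{"op": "drive_tool", "data": {
  "moves": [
    {"x":0,"y":0,"z":0.5,"rx":0,"ry":0,"rz":0,"fingers":1},
    {"x":0,"y":0,"z":1,"rx":0,"ry":0,"rz":0,"fingers":1}
  ]
}}

```text
time_s: 24.3
tool_pos: [0.4926, 0.0298, 0.0842]
tool_rot: [180.0, -0.0, 87.0]
force: [-6.8, -0.9, 18.0]
grip_width: 0.0005
grasp_force: 8.8
```

The crown is home: 9.5 mm of travel, then a hard stop. Next, lift straight up and move so the wrist camera sees the igniter.

Request:
{"op": "drive_tool", "data": {
  "moves": [
    {"x":0,"y":0,"z":0,"rx":0,"ry":0,"rz":0,"fingers":1},
    {"x":0,"y":0,"z":-5,"rx":0,"ry":0,"rz":0,"fingers":1},
    {"x":0,"y":0,"z":-50,"rx":0,"ry":0,"rz":0,"fingers":1},
    {"x":0,"y":0,"z":-100,"rx":0,"ry":0,"rz":0,"fingers":1},
    {"x":-50,"y":-8,"z":-134,"rx":0,"ry":0,"rz":0,"fingers":1},
    {"x":-100,"y":-16,"z":-134,"rx":0,"ry":0,"rz":0,"fingers":1},
    {"x":-150,"y":-24,"z":-134,"rx":0,"ry":0,"rz":0,"fingers":1},
    {"x":-185,"y":-30,"z":-134,"rx":0,"ry":0,"rz":0,"fingers":1},
    {"x":-204,"y":-32,"z":-134,"rx":0,"ry":0,"rz":0,"fingers":1},
    {"x":-204,"y":-32,"z":-134,"rx":0,"ry":0,"rz":0,"fingers":1},
    {"x":-204,"y":-32,"z":-134,"rx":0,"ry":0,"rz":0,"fingers":1}
  ]
}}

```text
time_s: 25.68
tool_pos: [0.4501, -0.1711, 0.2158]
tool_rot: [-180.0, -0.0, 87.1]
force: [-0.1, 0.6, 0.3]
grip_width: 0.0006
grasp_force: 0.0
```

```bash
python3 - <<'E'
from h import *
p,R,o=pose();print(p,o['time_s'])
d=snap('wrist','w6');t=snap('top','top1');t0=load('top0')
def blob(d,X,rad):
    g=d['image'].mean(2);u,v=proj(d,X);yy,xx=np.mgrid[:384,:512]
    m=((xx-u)**2+(yy-v)**2<rad**2)
    thr=(g[m].min()*.55+.45*np.percentile(g[m],95))
    n,l,s,c=cv2.connectedComponentsWithStats(((g<thr)&m).astype(np.uint8));i=1+s[1:,4].argmax();print(thr,s[i],c[i],(u,v));return c[i]
a=blob(d,(.450,-.142,.095),28);b=blob(t0,(.450,-.142,.095),14)
print(tri((d,a),(t0,b)))
for z in(.09,.095,.1):print(z,atz(d,a,z),atz(t0,b,z))
g=d['image'].mean(2);u,v=a.astype(int);print(g[v-24:v+25:3,u-27:u+28:3].astype(int))
# crown check from top1
print('ntop',*notch(t,z=.085)); 
E
```

```text
[ 0.45006897 -0.17109479  0.21580582] 25.675
119.30000000000001 [242 143  27  26 543] [254.91528545 155.5267035 ] (np.float64(254.60256620466066), np.float64(154.66621370568268))
121.06666666666666 [302 221  14  14 153] [308.81699346 227.39215686] (np.float64(309.07802006468074), np.float64(227.528485184706))
(array([ 0.44983391, -0.14408009,  0.08164751]), [np.float64(0.0006896978621359359), np.float64(0.0006896978621358698)])
0.09 [ 0.45022494 -0.14358392  0.09      ] [ 0.45002464 -0.14213566  0.09      ]
0.095 [ 0.45027905 -0.14291223  0.095     ] [ 0.45031653 -0.14134745  0.095     ]
0.1 [ 0.45033317 -0.14224055  0.1       ] [ 0.45060842 -0.14055923  0.1       ]
[[191 189 188 191 191 192 190 185 189 185 188 189 191 188 191 191 193 191
  193]
 [189 192 189 189 188 188 190 188 180 173 177 185 192 192 191 191 192 192
  193]
 [191 192 190 187 188 192 156 112 114 122 121 116 120 184 190 189 188 190
  187]
 [192 193 190 187 189 127 116 127 119 123 122 123 119 111 170 188 185 187
  188]
 [191 191 188 188 154 123 120 124 118 103 117 123 121 120 121 182 189 191
  194]
 [190 189 189 187 12
[... 263 characters left out ...]
3  83  85  82  74 122 120 179 190
  189]
 [193 193 192 151 126 118  69  74  77  84  82  78  77  91 124 118 187 188
  191]
 [192 195 193 169 121 124  77  71  72  77  80  75  75 106 122 125 190 190
  191]
 [191 193 193 190 122 125 118  71  70  72  74  76  91 119 122 171 189 190
  191]
 [190 192 190 190 184 128 121 121  93  80  85 114 119 120 142 191 195 192
  193]
 [190 191 191 193 192 182 125 120 122 122 124 123 124 150 189 191 193 193
  194]
 [192 189 193 192 192 191 191 174 142 131 134 153 181 189 192 192 192 191
  190]
 [191 190 194 193 193 190 190 193 187 191 192 191 190 193 192 192 190 190
  190]
 [193 190 193 190 190 191 190 192 190 188 189 188 188 190 189 190 189 191
  190]]
ntop [] []
```

Inner dark disc (the button) is centred at about (0.450, −0.1425). Next, descend onto it, keeping in mind the tip sits about 20 mm above the reported TCP.

Request:
{"op": "drive_tool", "data": {
  "moves": [
    {"x":28.6,"y":-1.5,"z":30,"rx":0,"ry":0,"rz":0,"fingers":1},
    {"x":28.6,"y":-1.5,"z":65,"rx":0,"ry":0,"rz":0,"fingers":1},
    {"x":28.6,"y":-1.5,"z":95,"rx":0,"ry":0,"rz":0,"fingers":1},
    {"x":28.6,"y":-1.5,"z":115,"rx":0,"ry":0,"rz":0,"fingers":1},
    {"x":28.6,"y":-1.5,"z":125,"rx":0,"ry":0,"rz":0,"fingers":1},
    {"x":28.6,"y":-1.5,"z":128,"rx":0,"ry":0,"rz":0,"fingers":1},
    {"x":28.6,"y":-1.5,"z":130,"rx":0,"ry":0,"rz":0,"fingers":1},
    {"x":28.6,"y":-1.5,"z":130,"rx":0,"ry":0,"rz":0,"fingers":1}
  ]
}}

```text
time_s: 26.78
tool_pos: [0.4502, -0.1432, 0.0868]
tool_rot: [180.0, -0.0, 87.0]
force: [-2.1, 1.9, 4.0]
grip_width: 0.0007
grasp_force: 2.2
```

Request:
{"op": "drive_tool", "data": {
  "moves": [
    {"x":0,"y":0,"z":1,"rx":0,"ry":0,"rz":0,"fingers":1},
    {"x":0,"y":0,"z":2,"rx":0,"ry":0,"rz":0,"fingers":1},
    {"x":0,"y":0,"z":3,"rx":0,"ry":0,"rz":0,"fingers":1},
    {"x":0,"y":0,"z":4,"rx":0,"ry":0,"rz":0,"fingers":1}
  ]
}}

```text
time_s: 27.28
tool_pos: [0.4505, -0.1434, 0.0854]
tool_rot: [179.9, -0.1, 87.0]
force: [-11.5, 5.4, 29.7]
grip_width: 0.0006
grasp_force: 15.2
```

Request:
{"op": "drive_tool", "data": {
  "moves": [
    {"x":0,"y":0,"z":1,"rx":0,"ry":0,"rz":0,"fingers":1},
    {"x":0,"y":0,"z":2,"rx":0,"ry":0,"rz":0,"fingers":1},
    {"x":0,"y":0,"z":3,"rx":0,"ry":0,"rz":0,"fingers":1},
    {"x":0,"y":0,"z":3,"rx":0,"ry":0,"rz":0,"fingers":1}
  ]
}}

```text
time_s: 27.78
tool_pos: [0.4506, -0.1434, 0.0851]
tool_rot: [179.9, -0.2, 87.0]
force: [-17.3, 7.4, 45.6]
grip_width: 0.0005
grasp_force: 22.9
```

The tip is at a hard stop. I'll back off in steps to see whether the button's spring follows, which tells full travel from a collar hit.

Request:
{"op": "drive_tool", "data": {
  "moves": [
    {"x":0,"y":0,"z":-4,"rx":0,"ry":0,"rz":0,"fingers":1},
    {"x":0,"y":0,"z":-8,"rx":0,"ry":0,"rz":0,"fingers":1},
    {"x":0,"y":0,"z":-8.5,"rx":0,"ry":0,"rz":0,"fingers":1},
    {"x":0,"y":0,"z":-8.5,"rx":0,"ry":0,"rz":0,"fingers":1}
  ]
}}

```text
time_s: 28.28
tool_pos: [0.4506, -0.1437, 0.0877]
tool_rot: [179.9, 0.0, 87.0]
force: [0.3, 2.2, 3.9]
grip_width: 0.0005
grasp_force: 1.9
```

Request:
{"op": "drive_tool", "data": {
  "moves": [
    {"x":0,"y":0,"z":-1,"rx":0,"ry":0,"rz":0,"fingers":1},
    {"x":0,"y":0,"z":-2,"rx":0,"ry":0,"rz":0,"fingers":1},
    {"x":0,"y":0,"z":-2,"rx":0,"ry":0,"rz":0,"fingers":1}
  ]
}}

```text
time_s: 28.65
tool_pos: [0.4502, -0.144, 0.0897]
tool_rot: [179.9, 0.0, 87.0]
force: [1.9, 0.7, 3.8]
grip_width: 0.0006
grasp_force: 1.3
```

Request:
{"op": "drive_tool", "data": {
  "moves": [
    {"x":0,"y":0,"z":-1,"rx":0,"ry":0,"rz":0,"fingers":1},
    {"x":0,"y":0,"z":-2,"rx":0,"ry":0,"rz":0,"fingers":1},
    {"x":0,"y":0,"z":-2,"rx":0,"ry":0,"rz":0,"fingers":1}
  ]
}}

```text
time_s: 29.02
tool_pos: [0.4495, -0.1441, 0.0915]
tool_rot: [-180.0, 0.0, 87.0]
force: [1.9, -0.8, 2.1]
grip_width: 0.0003
grasp_force: 0.8
```

Request:
{"op": "drive_tool", "data": {
  "moves": [
    {"x":0,"y":0,"z":-2,"rx":0,"ry":0,"rz":0,"fingers":1},
    {"x":0,"y":0,"z":-4,"rx":0,"ry":0,"rz":0,"fingers":1},
    {"x":0,"y":0,"z":-4,"rx":0,"ry":0,"rz":0,"fingers":1}
  ]
}}

```text
time_s: 29.4
tool_pos: [0.4494, -0.1436, 0.0954]
tool_rot: [-180.0, -0.0, 87.0]
force: [0.4, -0.1, 0.1]
grip_width: 0.0002
grasp_force: 0.0
```

The spring force faded smoothly (3.9 → 2.1 → 0 N) over about 6 mm, so the button was fully in and is out again. I'll lift clear, check the crown and hand in.

Request:
{"op": "drive_tool", "data": {
  "moves": [
    {"x":0,"y":0,"z":-40,"rx":0,"ry":0,"rz":0,"fingers":1},
    {"x":0,"y":0,"z":-90,"rx":0,"ry":0,"rz":0,"fingers":1},
    {"x":50,"y":12,"z":-120,"rx":0,"ry":0,"rz":0,"fingers":1},
    {"x":100,"y":25,"z":-120,"rx":0,"ry":0,"rz":0,"fingers":1},
    {"x":143,"y":33,"z":-120,"rx":0,"ry":0,"rz":0,"fingers":1},
    {"x":143,"y":33,"z":-120,"rx":0,"ry":0,"rz":0,"fingers":1},
    {"x":143,"y":33,"z":-120,"rx":0,"ry":0,"rz":0,"fingers":1}
  ]
}}

```text
time_s: 30.28
tool_pos: [0.4898, -0.0033, 0.2152]
tool_rot: [-180.0, 0.0, 87.0]
force: [-0.1, 0.7, -0.0]
grip_width: 0.0004
grasp_force: 0.0
```

```bash
python3 - <<'E'
from h import *
p,R,o=pose();print(p,o['time_s'],o['force'])
d=snap('wrist','w7')
for z in(.083,.085):print(*notch(d,z=z))
g=d['image'].mean(2)
for w in('w5','w7'):
    D=load(w);G=D['image'].mean(2)
    for z in(.08,.085,.09,.095):
        L=[proj(D,(.4918+.06*np.cos(a),.0298+.06*np.sin(a),z)) for a in np.radians([60,-60,30,-30,100,-100])]
    # disc area -> height
    n,l,s,c=cv2.connectedComponentsWithStats((G[90:215,190:325]>180).astype(np.uint8));i=1+s[1:,4].argmax();print(w,s[i],c[i]+[190,90])
E
```

```text
[ 0.48983586 -0.00332686  0.21524306] 30.275 [-0.12890023  0.67005593 -0.03467896]
[-173 -172 -171 -170 -169] [153 136 131 137 159]
[-173 -172 -171 -170 -169] [150 131 133 143 165]
w5 [  11   18   99   89 6128] [254.85101175 152.00048956]
w7 [   6   15  104   87 5898] [255.18667345 148.20735843]
```

```bash
python3 -c "
from h import *
print(workorder.sign_off())"
```

```text
the job is handed in; nothing more can be done
None
```

I turned the crown until its notch was over the electrode, pressed it fully home, then pushed the igniter right in and let it spring back out; the job is handed in at about 30 s, but no verdict was returned.

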